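Set a seat-post tube to the flip stop and clamp it for cutting

ROBOT

A 6-joint arm with a two-finger parallel gripper is mounted at the origin on the work surface. World frame = base frame: x ahead of the robot, y to its left, z up, the work surface at z = 0. Lengths are in m, angles in rad, forces in N, time in s.
With the tool pointing down it reaches from about 0.35 to 0.85 m from the base axis. Payload 8.1 kg.
Tool frame: the origin (TCP) lies on the centre line of the jaws, within the pads' length; the fingertips stand 14 mm ahead of it and the grasp point (between the pads) lies 5 mm behind it; z points along the fingers, y is the direction in which the jaws open and shut (so a half turn about z gives the same grasp; the last joint's range is limited). The gripper opens to 93 mm and grips with 3 to 60 N. Pads are 15 mm wide; open, the fingers measure 128 mm over their backs; the gripper's body (75 mm by 188 mm) begins 65 mm behind the grasp point.
Start: joints at [-1.186, 0.13, 1.488, -0, 1.523, -0.085], TCP at [0.272, -0.535, 0.233] pointing down, gripper open.
Joint ranges: [-2.96, 2.96], [-0.89, 2.26], [0.02, 2.5], [-1.34, 4.48], [0, 2.73], [-2.66, 2.66]. Speed limits (rad/s): [2.39, 2.39, 2.79, 3.14, 3.14, 3.14].

INTERFACE

Orientations are given as a rotation vector (axis times angle).
In Python, from plant import robot gives the robot as it stands.
- The arm moves only by the tool jog_arm, never from a script. Its argument "steps" is a list of rows, each a list of 7 numbers: the closure, from 0 (fully open) to 1 (shut), then the shift along the tool's x, y, z in m, then the turn, a rotation vector about the tool's x, y, z in rad. In form: [[jaw, tx, ty, tz, rx, ry, rz], ...]. A call has 1 to 5 rows; each row is the pose to reach, as a shift and turn from the pose measured when the call began, along the tool's axes at that moment; what a row does not reach only later rows make up. A row lasts 1/8 s, in which the tool goes at most 62.5 mm and 10.7 degrees, less where a joint would pass 70% of its speed; a pose out of reach is approached as far as the arm can. A call with a gripper value outside its range is refused whole. The fingers move at their own pace and stop on an object; "force" is the grip in N (left out, the last holds). Time passes only in rows, so rows that repeat a pose let the fingers close. It gives the time, the measured TCP pose, the force and the opening at its end, in the units of the state.
- robot.read_state(): the state, without advancing time (a new reading comes with each control period).
- robot.read_camera(name): name is "scene" or "top" or "wrist"; returns a dict with "image" (480x640x3 uint8, red, green, blue), "mtx" (3x3 intrinsics, pixels), "D" ([k1, k2, p1, p2, k3] as OpenCV has them; the pictures are not rectified), "extrinsics" (4x4, takes a point from camera to world coordinates); the wrist camera has in their place "tool_from_camera" (4x4, takes a point from camera to tool coordinates, whose origin is the TCP and whose axes are the flange's). Camera axes: x right, y down, z forward; pixel columns grow to the right and rows downward; lengths in m; the calibration is good to about 2 mm. A picture is of the moment at which its call begins: read the wrist's pose just before it. There is no depth.
- robot.close_job(): hands the job in, once; it reports no verdict.
The state is a dict: "t": time; "q": joint angles; "dq": joint speeds; "joint_torque": joint torques, N m; "tool_pos": TCP position; "orientation": TCP orientation; "force": force on the tool from outside, world axes, zero at the start; "wrist_torque": the same for the moment, N m; "opening": finger opening in m.
Only numpy, scipy, OpenCV 4.12 (cv2) and the standard library are available. Lean on these libraries where they do the work, as an engineer would, in place of code of your own. Each camera call takes 0.05 s, during which the arm holds its last target.

TASK

Get the seat-post tube ready for sawing: flip the raised stop flag fully down across the end of the guide's trough, push the tube along the trough until its end rests against the lowered stop, and only then screw the knurled clamp knob clockwise all the way home so that its pad holds the tube tight. Let go of everything and leave the other things on the bench where they are.

Things in the scene. Friction and masses are not known exactly. Their poses are not given: they have to be found in the camera images.
- guide: Grey-painted tube-cutting guide fixed to the bench, base plate 110 x 330 x 12 mm. Origin: on the bench under the trough's centre line and under the clamp. Its y axis runs along the trough towards the stop flag (plate y = -195 to 135 mm), x across it towards the fence, z up. A dark bridge over the tube at y = -22 to 22 mm, up to z = 82 mm, carries the clamp screw.
- tube: Plain aluminium seat-post tube, 32 mm diameter, 200 mm long, closed ends, 0.18 to 0.35 kg, loose, lying along the trough under the clamp with its axis at guide x = 0, z = 28 mm. Origin at its middle on its axis; its y axis is its length and points towards the stop.
- tube_end (a point): Centre of the tube's end face on the stop side (the end that must rest on the stop). The tube starts 30 to 70 mm short of the stop face; the other end is 200 mm behind it and is free to be pushed on.
- stop_flag (a joint): Angle of the flip stop (rad): 0 = raised, leaning 10 degrees back past upright; starts at 0 to 0.35; 1.75 = fully down (end stop), arm level across the trough. It lowers towards the guide's -x. Friction hinge (0.12 N m), stays where left. When down, its face towards the tube is at guide y = 101 mm and a 34 x 42 mm blade under the arm blocks the trough.
- flag_hinge (a point): Point on the stop flag's hinge axis, at guide (46, 111, 58) mm; the axis is parallel to the trough (guide's y).
- flag_tip (a point): Point in the flag's steel arm, 85 mm from the hinge axis and 13 mm from its free end. The arm is a bar 20 mm wide (guide y 101 to 121 mm) and 12 mm thick; pinched across its width here it swings between the fingers. With the flag down this point is at guide (-39, 111, 58) mm.
- clamp_screw (a joint): Turn of the clamp knob (rad): grows clockwise as seen looking onto the knob's end; starts at 0 to 1.5; 9.0 is fully home (hard end stop). Right-hand thread, 6.5 mm per turn: knob and pad advance along the axis towards the tube as it grows. It stays where left (friction 0.08 N m).
- knob_grip (a point): Place to grip: on the knob's axis, 18 mm below its free end, 108 mm from the tube's axis at 0 rad, 98.7 mm at 9 rad. Knurled steel knob, 44 mm diameter, 40 mm long, 14 to 24 mm of clear stem below. Axis leans 35 degrees from vertical to the guide's -x side, through the tube's axis: from tube to knob it runs along (-0.573, 0, 0.820) in the guide's frame.
- clamp_pad: Black sprung pad, 24 mm diameter, 7 mm thick, on the lower end of the clamp screw. Its origin is 23 mm below its lower face along the screw axis. It meets the tube at about 6.9 rad; its spring (8 N per mm) presses with about 16 N when the knob is home.
- trough_mid (a point): Fixed in the guide at (0, 0, 28) mm, on the trough's centre line; the tube's middle is there (1 mm nearer the stop) when its end rests on the stop. Beside the trough: fence at x = 16.5 to 36.5, y = -90 to 95, top z = 55 mm; low lip at x = -26.5 to -16.5, top z = 22 mm. No fence stands beside the tube's -y end, and the trough is open there.
- spanner: Steel spanner 170 mm long lying flat before the guide; leave it.
- lockring: Dark steel ring, 60 mm diameter, 10 mm high, lying before the guide; leave it.
- driver: Screwdriver 200 mm long lying behind the guide; leave it.
- spray_can: Spray can 56 mm diameter, 170 mm tall, standing behind the guide's -y end; leave it.
Mind the look-alikes: they are no part of the job. There is more than one size of the tube; the one meant has the size given above.

How it is judged:
By the outcome, as a careful person would: the job done as asked, in the order asked, and still so for the second after the job is handed in, with the robot touching nothing.
It also fails if it takes over 72 s, if anything falls off the work surface, if the arm or the gripper's body presses on something with over 40 N, if the wrist force passes 120 N, or if a joint passes its speed limit or range.

## Working session

There is one attempt and no reset: what is moved stays moved. The work goes in short steps, Python scripts to look and compute and a tool call to move; the robot and the scene stay as the last step left them, time stands still between calls to the robot, and variables do not carry over. Pictures are saved under pics/ and viewed, and the job is handed in when it is done.

Besides the shell and the picture viewer there is one more tool, called as name([rows], argument=value, ...), one row to a line, values as JSON. jog_arm: Moves the arm, as the interface text tells. Its arguments: {"type":"object","properties":{"steps":{"type":"array"},"force":{"type":"number"}},"required":["steps"]}

```bash
ls -la; mkdir -p pics
cat > h.py <<'E'
import numpy as np, cv2
from scipy.spatial.transform import Rotation as R
from plant import robot
def snap(name,fn):
    s=robot.read_state(); c=robot.read_camera(name)
    cv2.imwrite('pics/'+fn+'.png',c['image'][:,:,::-1])
    T=np.eye(4)
    if name=='wrist':
        T[:3,:3]=R.from_rotvec(s['orientation']).as_matrix();T[:3,3]=s['tool_pos']
        T=T@np.array(c['tool_from_camera'])
    else: T=np.array(c['extrinsics'])
    K=np.array(c['mtx']);D=np.array(c['D'],float)
    np.savez('pics/'+fn+'.npz',T=T,K=K,D=D)
    return T,K,D
def load(fn):
    z=np.load('pics/'+fn+'.npz');return z['T'],z['K'],z['D']
def ray(cam,uv):
    T,K,D=cam
    p=cv2.undistortPoints(np.array(uv,float).reshape(-1,1,2),K,D).reshape(-1,2)
    d=np.c_[p,np.ones(len(p))]@T[:3,:3].T
    return T[:3,3],d/np.linalg.norm(d,axis=1)[:,None]
def onz(cam,uv,z):
    o,d=ray(cam,uv);return o+d*((z-o[2])/d[:,2])[:,None]
def tri(obs):
    A=np.zeros((3,3));b=np.zeros(3);L=[]
    for cam,uv in obs:
        o,d=ray(cam,[uv]);d=d[0];P=np.eye(3)-np.outer(d,d);A+=P;b+=P@o;L.append((o,P))
    x=np.linalg.solve(A,b);return x,[np.linalg.norm(P@(x-o)) for o,P in L]
def proj(cam,X):
    T,K,D=cam;Ti=np.linalg.inv(T)
    return cv2.projectPoints(np.array(X,float).reshape(-1,3),cv2.Rodrigues(Ti[:3,:3])[0],Ti[:3,3],K,D)[0].reshape(-1,2)
E
python3 - <<'E'
from h import *
for n in ['scene','top','wrist']:
    T,K,D=snap(n,n+'0');print(n,T.round(3).tolist(),K.round(0).tolist())
print(robot.read_state())
E
```

```text
total 12
drwxr-xr-x  3 agent agent 4096 Dec  6 13:41 .
drwxr-xr-x 23 root  root  4096 Dec  6 13:41 ..
drwxr-xr-x  2 agent agent 4096 Dec  6 13:41 pics
scene [[0.713, 0.492, -0.5, 0.941], [0.701, -0.482, 0.525, -0.46], [0.018, -0.725, -0.688, 0.706], [0.0, 0.0, 0.0, 1.0]] [[491.0, 0.0, 322.0], [0.0, 491.0, 241.0], [0.0, 0.0, 1.0]]
top [[-0.005, -0.992, 0.126, 0.4], [-1.0, 0.006, 0.006, -0.025], [-0.007, -0.126, -0.992, 0.914], [0.0, 0.0, 0.0, 1.0]] [[494.0, 0.0, 320.0], [0.0, 494.0, 240.0], [0.0, 0.0, 1.0]]
wrist [[0.452, -0.866, -0.213, 0.33], [-0.892, -0.44, -0.105, -0.505], [-0.002, 0.238, -0.971, 0.384], [0.0, 0.0, 0.0, 1.0]] [[398.0, 0.0, 319.0], [0.0, 398.0, 237.0], [0.0, 0.0, 1.0]]
{'t': 0.15, 'q': array([-1.18640437e+00,  1.30994356e-01,  1.48902408e+00,  1.09874655e-05,
        1.52301913e+00, -8.53956982e-02]), 'dq': array([ 0.00084507, -0.00114993, -0.00333488,  0.00069526,  0.0009215 ,
        0.00053288]), 'joint_torque': array([-1.44219059e-03, -5.60477757e+01, -4.92334878e+01,  7.65682315e-02,
        3.06064391e-02, -1.21729954e-04]), 'tool_pos': array([ 0.27148439, -0.53459107,  0.23182721]), 'orientation': array([-3.05393059e+00, -7.30839696e-01,  3.20854368e-04]), 'force': array([-0.41678637,  0.65079046, -0.24226352]), 'wrist_torque': array([-0.02479387, -0.05022294, -0.02126945]), 'opening': 0.09289835498540201}
```

View pics/scene0.png

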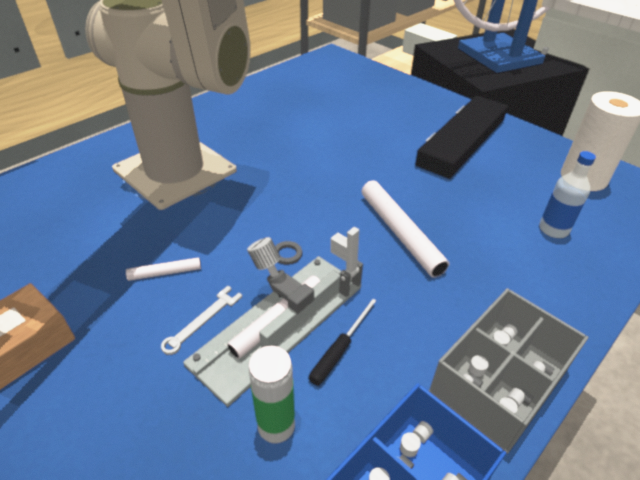

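View pics/top0.png

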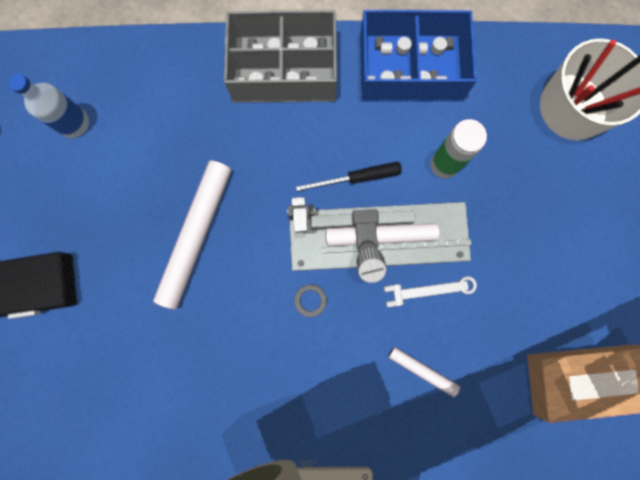

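View pics/wrist0.png

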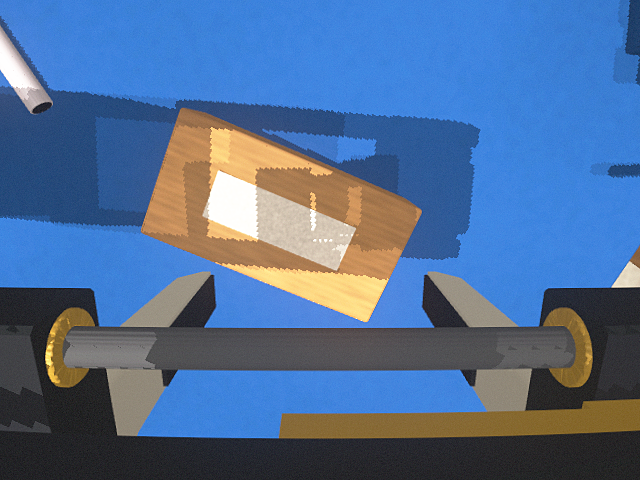

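The tube candidates in the top view are the tube in the guide's trough (385,235), a bigger tube (195,235) and a thin one (425,372). By the description I want the one in the trough. I'll check it in close crops.

Run:
```python
import cv2
a=cv2.imread('pics/top0.png')[185:310,275:485];cv2.imwrite('pics/topc.png',cv2.resize(a,None,fx=3.8,fy=3.8,interpolation=cv2.INTER_CUBIC))
a=cv2.imread('pics/scene0.png')[215:410,175:385];cv2.imwrite('pics/scenec.png',cv2.resize(a,None,fx=3,fy=3,interpolation=cv2.INTER_CUBIC))
```

```text
(no output)
```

View pics/topc.png

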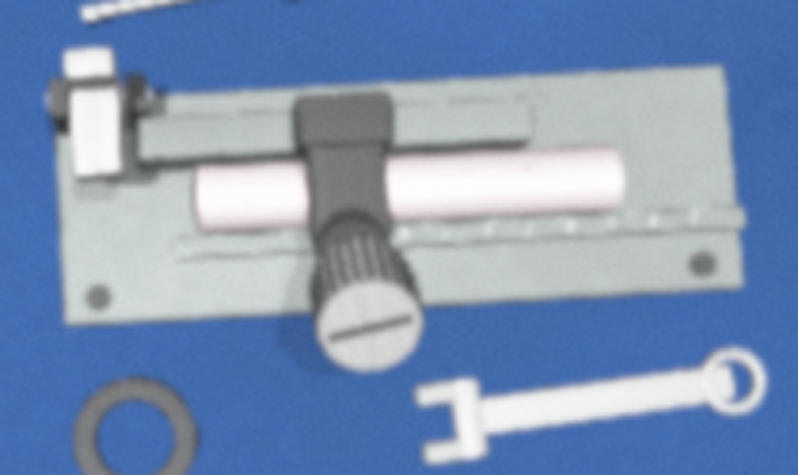

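View pics/scenec.png

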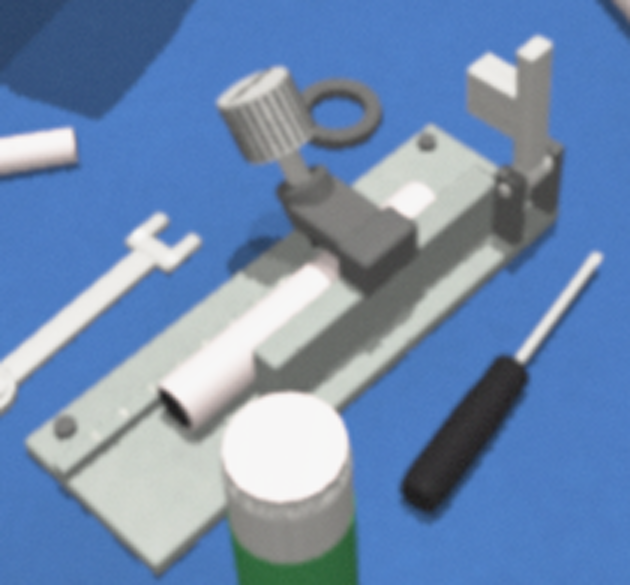

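The crops show a plain tube of about 32 mm in the trough, under the bridge. The flag stands raised at the +y end at top crop (90,130), and the knob leans towards -x with its face at (368,325). I'll triangulate the corners.

Run:
```python
from h import *
t=load('top0');s=load('scene0')
tc=lambda u,v:((u+.5)/3.8-.5+275,(v+.5)/3.8-.5+185)
sc=lambda u,v:((u+.5)/3-.5+175,(v+.5)/3-.5+215)
P={'-x-y':(tc(743,288),sc(28,440)),'+x-y':(tc(725,67),sc(158,575)),'-x+y':(tc(66,324),sc(430,125)),
 'knobface':(tc(369,325),sc(252,92)),'lip -y corner?':(tc(745,222),sc(64,480)),'flagtop':(tc(88,50),sc(535,42))}
X={}
for k,(a,b) in P.items():
    X[k],r=tri([(t,a),(s,b)]);print(k,X[k].round(4),np.round(r,4))
a=[onz(t,[P[k][0]],.012)[0] for k in('-x-y','+x-y','-x+y')];b=[onz(s,[P[k][1]],.012)[0] for k in('-x-y','+x-y','-x+y')]
print(np.round(a,4),np.round(b,4))
for q in(a,b):print(np.linalg.norm(q[0]-q[1]),np.linalg.norm(q[0]-q[2]),np.degrees(np.arctan2(-(q[2]-q[0])[0],(q[2]-q[0])[1])))
# tube axis: top silhouettes
for z in (.028,):
    for u,v in((195,198),(624,182),):print('tube',onz(t,[tc(u,v)],z))
```

```text
-x-y [ 0.4772 -0.294   0.0113] [0.0016 0.0016]
+x-y [ 0.5873 -0.2913  0.0066] [0.0016 0.0016]
-x+y [0.4612 0.0327 0.0113] [0.0003 0.0003]
knobface [ 0.4521 -0.1021  0.1267] [0. 0.]
lip -y corner? [ 0.5102 -0.2954  0.011 ] [0.0029 0.0029]
flagtop [0.5619 0.0131 0.163 ] [0.0012 0.0012]
[[ 0.4763 -0.2951  0.012 ]
 [ 0.5852 -0.291   0.012 ]
 [ 0.461   0.0324  0.012 ]] [[ 0.4788 -0.293   0.012 ]
 [ 0.591  -0.2914  0.012 ]
 [ 0.4618  0.0324  0.012 ]]
0.1090392138599259 0.32791216394392037 2.676263884787465
0.11227356575794382 0.3258864009648914 2.9818689095735307
tube [[ 0.51961083 -0.02995498  0.028     ]]
tube [[ 0.52613964 -0.23508845  0.028     ]]
```

```bash
cat >> h.py <<'E'
YAW=np.radians(2.83)
GX=np.array([np.cos(YAW),np.sin(YAW),0]);GY=np.array([-np.sin(YAW),np.cos(YAW),0])
O=np.array([0.5226,-0.0965,0])
Rg=np.c_[GX,GY,[0,0,1]]
def w(x,y,z): return O+Rg@(np.array([x,y,z])/1000)
def tool(zaxis,yaxis):
    z=np.array(zaxis,float);z/=np.linalg.norm(z);y=np.array(yaxis,float);y-=z*(y@z);y/=np.linalg.norm(y)
    return np.c_[np.cross(y,z),y,z]
def cur():
    s=robot.read_state();return s,np.array(s['tool_pos']),R.from_rotvec(s['orientation']).as_matrix()
def delta(p,Rt):
    s,p0,R0=cur()
    d=R0.T@(np.array(p)-p0);r=R.from_matrix(R0.T@Rt).as_rotvec()
    print('delta',d.round(4).tolist(),r.round(4).tolist(),'deg',np.degrees(np.linalg.norm(r)).round(1));return d,r
def g(p): return (Rg.T@(np.array(p)-O)*1000).round(1)
E
python3 - <<'E'
from h import *
s,p,R0=cur();print(R0.round(3).tolist())
t=load('top0');tc=lambda u,v:((u+.5)/3.8-.5+275,(v+.5)/3.8-.5+185)
for u,v,z in((195,198,.036),(624,182,.036),(90,388,.01)):print(g(onz(t,[tc(u,v)],z)[0]))
print('can',onz(t,[(467,138)],.17),'ring',onz(t,[(310,300)],.01))
delta(w(15,20,330),tool([0,0,-1],GX));delta(w(15,20,330),tool([0,0,-1],-GX));delta(w(15,20,330),tool([0,0,-1],GY));delta(w(15,20,330),tool([0,0,-1],-GY))
E
```

```text
[[0.892, 0.453, -0.001], [0.453, -0.892, 0.001], [0.0, -0.001, -1.0]]
[-0.8 66.7 36. ]
[  -4.3 -136.6   36. ]
[-86.4 121.9  10. ]
can [[ 0.65579228 -0.25195406  0.17      ]] ring [[ 4.06089924e-01 -3.03065983e-04  1.00000000e-02]]
delta [0.4441, -0.2892, -0.0977] [-0.0012, -0.0009, -1.1504] deg 65.9
delta [0.4441, -0.2892, -0.0977] [-0.0011, 0.0013, 1.9912] deg 114.1
delta [0.4441, -0.2892, -0.0977] [-0.0002, -0.002, -2.7212] deg 155.9
delta [0.4441, -0.2892, -0.0977] [-0.0014, 0.0002, 0.4204] deg 24.1
```

jog_arm([
  [1,0.05,-0.03,-0.1,0,0,-0.15],
  [1,0.11,-0.07,-0.1,0,0,-0.3],
  [1,0.16,-0.105,-0.1,0,0,-0.45],
  [1,0.21,-0.14,-0.1,0,0,-0.6],
  [1,0.26,-0.17,-0.1,0,0,-0.75],
], force=20)

```text
t: 0.78
tool_pos: [0.4086, -0.2948, 0.3313]
orientation: [-2.571, -1.805, -0.001]
force: [1.9, -1.0, -0.0]
opening: 0.0477
```

Run:
```python
from h import *
s,p,R0=cur();print(s['q'],s['opening'])
delta(w(0,-20,330),tool([0,0,-1],GX))
```

```text
[-7.27332177e-01 -1.50336011e-01  1.58918484e+00  7.23221877e-04
  1.70324799e+00 -3.80757950e-01] 0.04765191047017518
delta [0.2068, 0.0476, 0.0015] [-0.0, -0.0009, -0.3959] deg 22.7
```

jog_arm([
  [1,0.05,0.012,0,0,0,-0.1],
  [1,0.1,0.024,0,0,0,-0.2],
  [1,0.15,0.036,0,0,0,-0.3],
  [1,0.207,0.048,0.001,0,0,-0.396],
  [1,0.207,0.048,0.001,0,0,-0.396],
])

```text
t: 1.4
tool_pos: [0.5252, -0.1129, 0.3298]
orientation: [-2.157, -2.281, -0.002]
force: [0.3, 0.1, 0.0]
opening: 0.0012
```

Run:
```python
from h import *
s,p,R0=cur();print(s['q'],s['opening'],g(p))
snap('wrist','w1');snap('scene','s1')
```

```text
[-0.3084063  -0.0586034   1.50660793  0.00183276  1.69492687 -0.36396059] 0.0012410048453871828 [  1.8 -16.5 329.8]
```

View pics/w1.png

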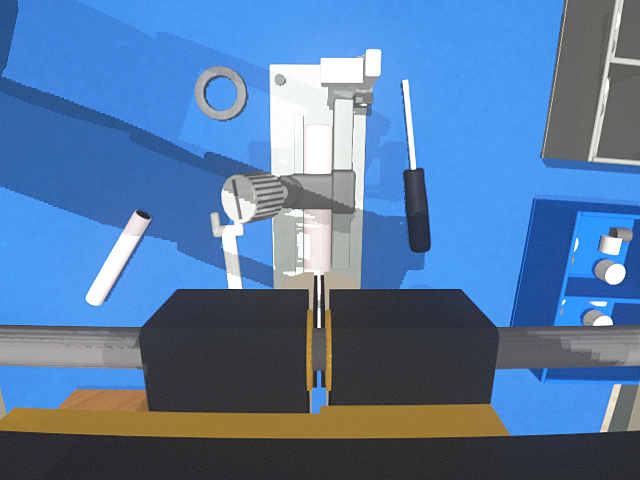

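Run:
```python
import cv2
a=cv2.imread('pics/w1.png')[40:290,210:410];cv2.imwrite('pics/w1c.png',cv2.resize(a,None,fx=2.4,fy=2.4,interpolation=cv2.INTER_CUBIC))
a=cv2.imread('pics/w1.png')[40:120,260:400];cv2.imwrite('pics/w1d.png',cv2.resize(a,None,fx=5,fy=5,interpolation=cv2.INTER_CUBIC))
```

```text
(no output)
```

View pics/w1c.png

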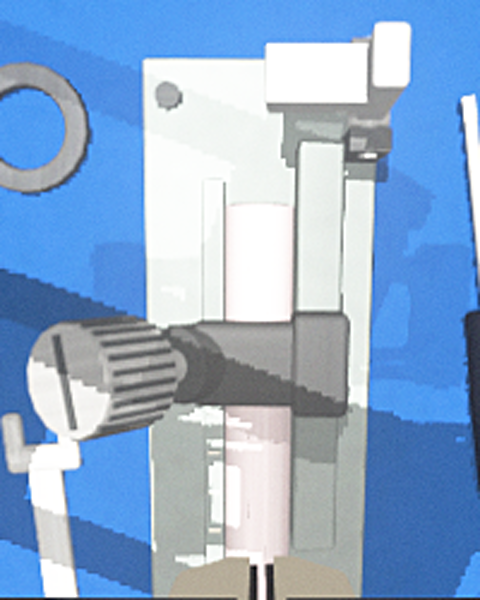

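View pics/w1d.png

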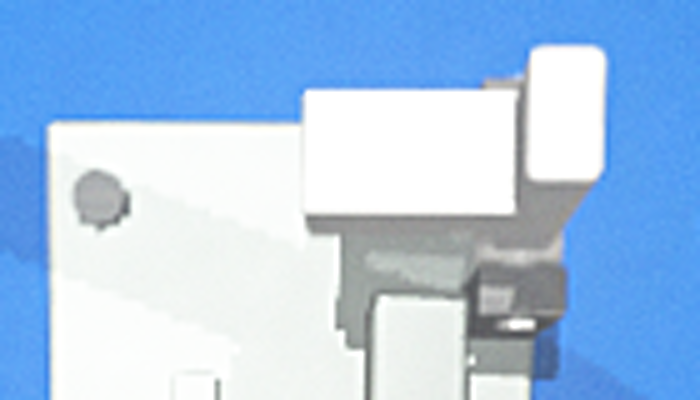

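Run:
```python
from h import *
t=load('top0');s=load('scene0');wr=load('w1')
tc=lambda u,v:((u+.5)/3.8-.5+275,(v+.5)/3.8-.5+185)
sc=lambda u,v:((u+.5)/3-.5+175,(v+.5)/3-.5+215)
wd=lambda u,v:((u+.5)/5-.5+260,(v+.5)/5-.5+40)
wc=lambda u,v:((u+.5)/2.4-.5+210,(v+.5)/2.4-.5+40)
P={'-x+y':(tc(66,324),sc(430,125),wd(49,124)),'knob':(tc(369,325),sc(252,92),wc(66,378)),'flagend':(tc(88,65),sc(537,47),wd(566,113)),'screw':(tc(97,297),sc(428,143),wd(100,198))}
for k,o in P.items():
    for sel in((0,1),(0,2),(1,2),(0,1,2)):
        x,r=tri([((t,s,wr)[i],o[i]) for i in sel]);print(k,sel,x.round(4),g(x),np.round(np.array(r)*1000,1))
print('hole wrist z14',g(onz(wr,[wd(100,198)],.014)[0]),g(onz(wr,[wd(49,124)],.012)[0]))
# tube end and edges in wrist
for u,v in((225,300),(293,300),(259,205),(259,555)):print('tube',g(onz(wr,[wc(u,v)],.032)[0]))
for u,v in((203,300),(225,520)):print('lip',g(onz(wr,[wc(u,v)],.022)[0]))
for u,v in((299,250),(344,250),(320,142),(315,548)):print('fence',g(onz(wr,[wc(u,v)],.055)[0]))
for u,v in((320,315),(320,415)):print('bridge',g(onz(wr,[wc(u,v)],.082)[0]))
```

```text
-x+y (0, 1) [0.4612 0.0327 0.0113] [-55.  132.1  11.3] [0.3 0.3]
-x+y (0, 2) [0.4616 0.0332 0.0057] [-54.5 132.6   5.7] [0.5 0.5]
-x+y (1, 2) [0.4625 0.0322 0.0127] [-53.7 131.5  12.7] [0.3 0.3]
-x+y (0, 1, 2) [0.4617 0.0326 0.0115] [-54.4 132.   11.5] [0.7 0.2 0.9]
knob (0, 1) [ 0.4521 -0.1021  0.1267] [-70.7  -2.2 126.7] [0. 0.]
knob (0, 2) [ 0.4519 -0.1014  0.1286] [-70.9  -1.4 128.6] [0.6 0.6]
knob (1, 2) [ 0.4511 -0.1014  0.1254] [-71.6  -1.3 125.4] [0. 0.]
knob (0, 1, 2) [ 0.4517 -0.1018  0.1263] [-71.   -1.7 126.3] [0.6 0.1 0.7]
flagend (0, 1) [0.5588 0.0153 0.1555] [ 41.7 109.9 155.5] [1.2 1.2]
flagend (0, 2) [0.5608 0.0154 0.1457] [ 43.7 109.9 145.7] [0.9 0.9]
flagend (1, 2) [0.5606 0.0142 0.1574] [ 43.4 108.7 157.4] [0.5 0.5]
flagend (0, 1, 2) [0.5595 0.0147 0.156 ] [ 42.3 109.2 156. ] [1.6 1.2 1.1]
screw (0, 1) [0.474  0.0177 0.0145] [-42.9 116.5  14.5] [0.4 0.4]
screw (0, 2) [0.4742 0.0177 0.0089] [-42.7 116.5   8.9] [0.1 0.1]
screw (1, 2) [0.4751 0.017  0.0158] [-41.9 115.7  15.8] [0.2 0.2]
screw (0, 1, 2) [0.4743 0.0174 0.0147] [-42.6 116.1  14.7] [0.7 0.5 0.6]
hole wrist z14 [-42.2 115.9  14. ] [-53.5 131.9  12. ]
tube [-15.1  22.5  32. ]
tube [16.6 22.7 32. ]
tube [ 0.6 65.5 32. ]
tube [   1.4 -102.2   32. ]
lip [-25.9  21.9  22. ]
lip [-15.8 -87.2  22. ]
fence [18.2 45.7 55. ]
fence [37.9 45.8 55. ]
fence [26.6 91.  55. ]
fence [ 27.7 -90.9  55. ]
bridge [26.3 19.5 82. ]
bridge [ 27.1 -22.7  82. ]
```

```bash
sed -i 's/^O=.*/O=np.array([0.5234,-0.0984,0])/' h.py
python3 - <<'E'
from h import *
D=tool([0,0,-1],GX)
for p in((87,111,200),(87,111,134)):delta(w(*p),D)
E
```

```text
delta [0.1284, 0.0876, 0.13] [-0.001, -0.0008, 0.0011] deg 0.1
delta [0.1284, 0.0876, 0.196] [-0.001, -0.0008, 0.0011] deg 0.1
```

jog_arm([
  [1,0.04,0.03,0.03,0,0,0],
  [1,0.08,0.06,0.07,0,0,0],
  [1,0.128,0.088,0.11,0,0,0],
  [1,0.128,0.088,0.155,0,0,0],
  [1,0.128,0.088,0.196,0,0,0],
])

```text
t: 2.12
tool_pos: [0.6046, 0.0155, 0.1319]
orientation: [-2.165, -2.274, 0.002]
force: [-0.4, -0.1, 0.0]
opening: 0.0003
```

Run:
```python
from h import *
s,p,R0=cur();print(s['q'],s['force'],g(p))
snap('scene','s2')
a=cv2.imread('pics/s2.png')[150:350,250:450];cv2.imwrite('pics/s2c.png',cv2.resize(a,None,fx=3,fy=3,interpolation=cv2.INTER_CUBIC))
s,p,R0=cur();print(g(p))
D=tool([0,0,-1],GX)
for f in (-5,10,20,35,50,65,80,90):
    a=np.radians(f);x=46-65*np.sin(a)+6*np.cos(a);z=58+65*np.cos(a)+6*np.sin(a);print(f,end=' ');delta(w(x+17.5,111,z+14),D)
```

```text
[-5.92289326e-02  2.12305887e-01  1.58355569e+00  2.51127381e-04
  1.34796079e+00 -1.08529125e-01] [-0.35715137 -0.08034576  0.04125327] [ 86.8 109.8 131.9]
[ 83.2 109.7 125.5]
-5 delta [0.0013, -0.0082, -0.0106] [-0.0105, -0.0013, -0.0007] deg 0.6
10 delta [0.0013, -0.0252, -0.0113] [-0.0105, -0.0013, -0.0007] deg 0.6
20 delta [0.0013, -0.0364, -0.0092] [-0.0105, -0.0013, -0.0007] deg 0.6
35 delta [0.0013, -0.0521, -0.0026] [-0.0105, -0.0013, -0.0007] deg 0.6
50 delta [0.0012, -0.0656, 0.0078] [-0.0105, -0.0013, -0.0007] deg 0.6
65 delta [0.0012, -0.0759, 0.0214] [-0.0105, -0.0013, -0.0007] deg 0.6
80 delta [0.0012, -0.0823, 0.0372] [-0.0105, -0.0013, -0.0007] deg 0.6
90 delta [0.0012, -0.0842, 0.0484] [-0.0105, -0.0013, -0.0007] deg 0.6
```

View pics/s2c.png

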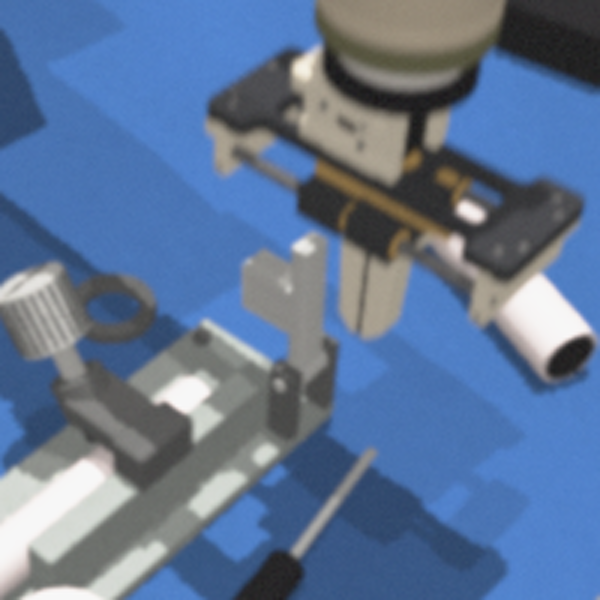

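The fingers are on the +x side of the flag, level with its upper half, with clear space between them. Next I'll sweep the flag over.

jog_arm([
  [1,0.001,-0.004,-0.009,0,0,0],
  [1,0.001,-0.012,-0.011,0,0,0],
  [1,0.001,-0.022,-0.011,0,0,0],
  [1,0.001,-0.032,-0.01,0,0,0],
  [1,0.001,-0.042,-0.007,0,0,0],
])

```text
t: 2.8
tool_pos: [0.5591, 0.0141, 0.134]
orientation: [-2.162, -2.27, 0.008]
force: [0.9, -0.2, 1.2]
opening: 0.0005
```

Run:
```python
from h import *
s,p,R0=cur();print(s['force'],g(p))
D=tool([0,0,-1],GX)
for f in (20,35,50,65,80,90):
    a=np.radians(f);x=46-65*np.sin(a)+6*np.cos(a);z=58+65*np.cos(a)+6*np.sin(a);print(f,end=' ');delta(w(x+17.5,111,z+14),D)
```

```text
[ 0.8828455  -0.21844246  1.1879842 ] [ 41.2 110.6 134. ]
20 delta [0.0004, 0.0057, -0.0012] [-0.0084, -0.001, -0.0007] deg 0.5
35 delta [0.0004, -0.0101, 0.0054] [-0.0084, -0.001, -0.0007] deg 0.5
50 delta [0.0004, -0.0235, 0.0158] [-0.0084, -0.001, -0.0007] deg 0.5
65 delta [0.0004, -0.0339, 0.0294] [-0.0084, -0.001, -0.0007] deg 0.5
80 delta [0.0003, -0.0403, 0.0451] [-0.0084, -0.001, -0.0007] deg 0.5
90 delta [0.0003, -0.0423, 0.0564] [-0.0084, -0.001, -0.0007] deg 0.5
```

jog_arm([
  [1,0,-0.012,0.006,0,0,0],
  [1,0,-0.02,0.013,0,0,0],
  [1,0,-0.028,0.021,0,0,0],
  [1,0,-0.034,0.03,0,0,0],
  [1,0,-0.038,0.038,0,0,0],
])

```text
t: 3.42
tool_pos: [0.5202, 0.0123, 0.0954]
orientation: [-2.162, -2.27, 0.009]
force: [-0.1, -1.2, 1.2]
opening: 0.0005
```

Run:
```python
from h import *
s,p,R0=cur();print(s['force'],g(p))
D=tool([0,0,-1],GX)
for f in (65,80,90):
    a=np.radians(f);x=46-65*np.sin(a)+6*np.cos(a);z=58+65*np.cos(a)+6*np.sin(a);print(f,end=' ');delta(w(x+17.5,111,z+14),D)
```

```text
[-0.12832049 -1.15775235  1.20541129] [  2.2 110.7  95.4]
65 delta [0.0003, 0.0048, -0.0096] [-0.0093, -0.0012, -0.0007] deg 0.5
80 delta [0.0002, -0.0016, 0.0062] [-0.0093, -0.0012, -0.0007] deg 0.5
90 delta [0.0002, -0.0036, 0.0174] [-0.0093, -0.0012, -0.0007] deg 0.5
```

jog_arm([
  [1,0,-0.003,0.006,0,0,0],
  [1,0,-0.005,0.011,0,0,0],
  [1,0,-0.006,0.015,0,0,0],
  [1,0,-0.006,0.017,0,0,0],
  [1,0,-0.006,0.019,0,0,0],
])

```text
t: 4.05
tool_pos: [0.5139, 0.012, 0.078]
orientation: [-2.161, -2.269, 0.01]
force: [-14.3, -0.4, 27.9]
opening: 0.0003
```

jog_arm([
  [1,0,0,-0.02,0,0,0],
  [1,0,0,-0.07,0,0,0],
  [1,0,0,-0.12,0,0,0],
  [1,0,0,-0.12,0,0,0],
])

```text
t: 4.55
tool_pos: [0.5182, 0.0117, 0.2033]
orientation: [-2.166, -2.274, 0.001]
force: [-0.4, 0.3, 0.2]
opening: 0.0004
```

Run:
```python
from h import *
s,p,R0=cur();print(s['force'],g(p))
snap('scene','s3')
a=cv2.imread('pics/s3.png')[215:415,170:390];cv2.imwrite('pics/s3c.png',cv2.resize(a,None,fx=3,fy=3,interpolation=cv2.INTER_CUBIC))
D=tool([0,0,-1],GX);delta(w(2,-160,200),D)
D=tool([0,0,-1],GX);delta(w(2,-160,39),D)
```

```text
[-0.43340396  0.32829535  0.24480761] [2.000e-01 1.102e+02 2.033e+02]
delta [-0.2704, 0.0034, 0.0002] [-0.0055, -0.0005, -0.0006] deg 0.3
delta [-0.2705, 0.0043, 0.1612] [-0.0055, -0.0005, -0.0006] deg 0.3
```

View pics/s3c.png

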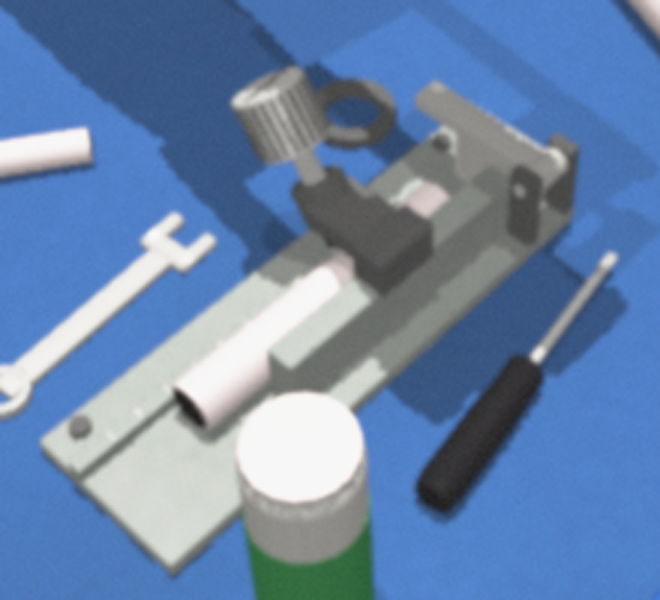

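Run:
```python
from h import *
D=tool([0,0,-1],GY);delta(w(2,-175,210),D);delta(w(2,-175,36),D)
```

```text
delta [-0.2854, 0.0034, -0.0098] [-0.0039, -0.0047, -1.5714] deg 90.0
delta [-0.2855, 0.0043, 0.1642] [-0.0039, -0.0047, -1.5714] deg 90.0
```

jog_arm([
  [1,-0.03,0.001,-0.01,0,0,-0.17],
  [1,-0.07,0.001,-0.01,0,0,-0.35],
  [1,-0.12,0.002,-0.01,0,0,-0.52],
  [1,-0.17,0.003,-0.01,0,0,-0.7],
  [1,-0.22,0.003,-0.01,0,0,-0.87],
])

```text
t: 5.22
tool_pos: [0.5295, -0.2089, 0.208]
orientation: [-0.995, -2.971, 0.002]
force: [0.6, 0.7, 1.0]
opening: 0.0006
```

Run:
```python
from h import *
D=tool([0,0,-1],GY);delta(w(2,-175,210),D);s,p,_=cur();print(g(p),s['q'])
```

```text
delta [-0.0423, -0.0486, -0.0021] [-0.0008, -0.0085, -0.6955] deg 39.8
[   0.7 -110.6  208. ] [-0.46440869  0.06802394  1.59976717 -0.00216452  1.48188662 -1.38893236]
```

jog_arm([
  [1,-0.02,-0.022,-0.002,0,-0.008,-0.17],
  [1,-0.035,-0.04,-0.002,0,-0.008,-0.35],
  [1,-0.042,-0.049,-0.002,0,-0.008,-0.52],
  [1,-0.042,-0.049,-0.002,0,-0.008,-0.696],
  [1,-0.042,-0.049,-0.002,0,-0.008,-0.696],
])

```text
t: 5.85
tool_pos: [0.5327, -0.273, 0.2076]
orientation: [0.076, -3.137, -0.002]
force: [-0.0, 0.4, 0.8]
opening: 0.0004
```

Run:
```python
from h import *
D=tool([0,0,-1],GY);delta(w(2,-175,36),D);s,p,_=cur();print(g(p),s['q'])
snap('wrist','w4');snap('top','t4')
```

```text
delta [-0.002, -0.0004, 0.1716] [0.0013, -0.0034, -0.0009] deg 0.2
[   0.6 -174.8  207.6] [-5.58675878e-01  1.42172728e-01  1.52097564e+00 -8.55587187e-04
  1.48201472e+00 -2.17790196e+00]
```

View pics/t4.png

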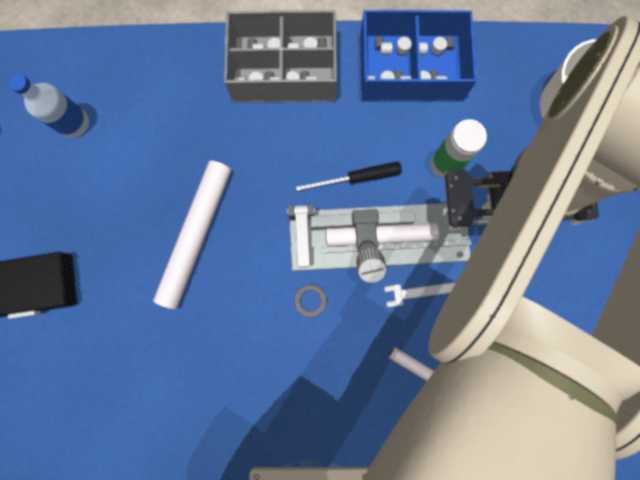

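The flag lies across the trough at (302,235), and the gripper is clear of the can. I'll go down behind the tube's -y end.

jog_arm([
  [1,-0.002,0,0.05,0,0,0],
  [1,-0.002,0,0.1,0,0,0],
  [1,-0.002,0,0.145,0,0,0],
  [1,-0.002,0,0.168,0,0,0],
  [1,-0.002,0,0.17,0,0,0],
])

```text
t: 6.58
tool_pos: [0.5327, -0.2712, 0.0356]
orientation: [0.068, -3.134, -0.005]
force: [0.3, 0.1, 0.3]
opening: 0.0006
```

Run:
```python
from h import *
D=tool([0,0,-1],GY);s,p,_=cur();print(g(p),s['force'])
snap('wrist','w5');snap('scene','s5')
s,p,_=cur();print(g(p),s['force']);delta(w(2,-155,37),D)
a=cv2.imread('pics/s5.png')[215:415,170:390];cv2.imwrite('pics/s5c.png',cv2.resize(a,None,fx=3,fy=3,interpolation=cv2.INTER_CUBIC))
```

```text
[   0.8 -173.    35.6] [0.34487606 0.07946546 0.29699977]
[   2.8 -174.5   38.8] [0.13949836 0.04127866 0.36896233]
delta [0.0009, 0.0195, 0.0018] [0.0006, -0.0024, -0.0049] deg 0.3
```

View pics/s5c.png

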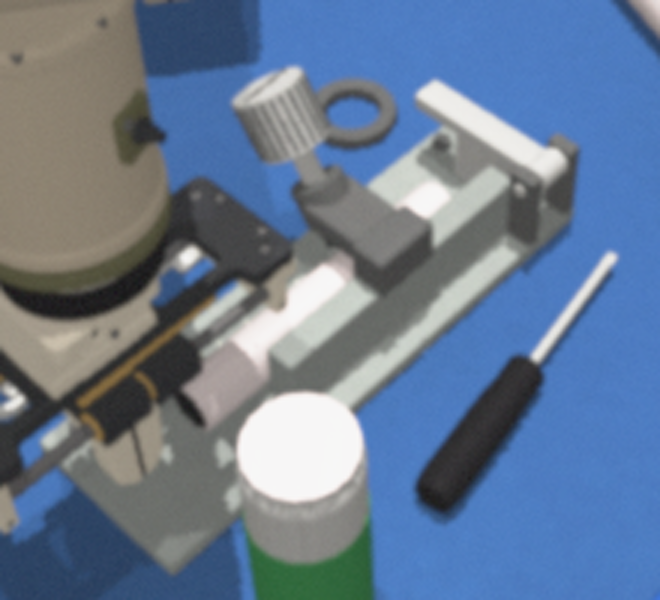

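View pics/w5.png

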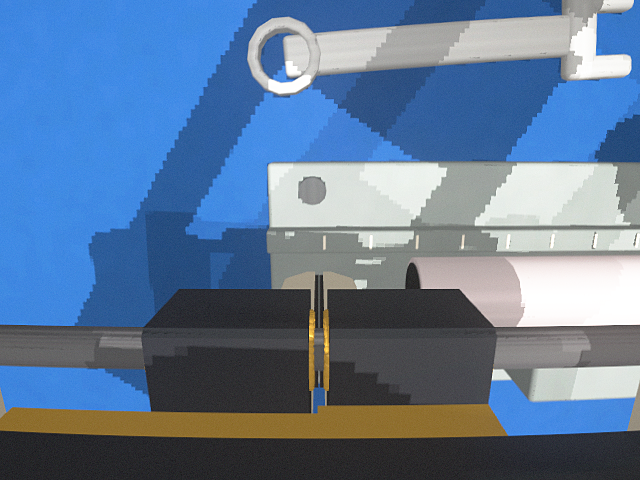

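jog_arm([
  [1,0,0.002,0,-0.12,0,0],
  [1,0,0.01,0,-0.17,0,-0.003],
  [1,0,0.018,0,-0.17,0,-0.003],
  [1,0,0.024,0,-0.17,0,-0.003],
  [1,0,0.03,0,-0.17,0,-0.003],
])

```text
t: 7.3
tool_pos: [0.5339, -0.2423, 0.0396]
orientation: [0.075, -3.124, -0.264]
force: [0.7, -1.7, 0.4]
opening: 0.0006
```

Run:
```python
from h import *
s,p,Rc=cur();print(g(p),s['force'],s['wrist_torque'],(Rg.T@Rc).round(2).tolist())
```

```text
[   3.4 -144.2   39.6] [ 0.65549546 -1.67827685  0.39851105] [-0.3715747  -0.11255085 -0.03481928] [[-1.0, 0.0, -0.0], [0.0, 0.99, 0.17], [0.0, 0.17, -0.99]]
```

jog_arm([
  [1,0,0.004,0.0007,0,0,0],
  [1,0,0.008,0.0014,0,0,0],
  [1,0,0.012,0.002,0,0,0],
  [1,0,0.015,0.0026,0,0,0],
  [1,0,0.018,0.003,0,0,0],
])

```text
t: 7.92
tool_pos: [0.5332, -0.2241, 0.0398]
orientation: [0.075, -3.125, -0.264]
force: [0.0, -1.8, -0.1]
opening: 0.0004
```

jog_arm([
  [1,0,0.002,0.0003,0,0,0],
  [1,0,0.0035,0.0006,0,0,0],
  [1,0,0.005,0.0008,0,0,0],
  [1,0,0.0065,0.001,0,0,0],
  [1,0,0.0065,0.001,0,0,0],
])

```text
t: 8.55
tool_pos: [0.5328, -0.2172, 0.0398]
orientation: [0.075, -3.124, -0.264]
force: [0.7, -2.2, 0.3]
opening: 0.0003
```

Run:
```python
from h import *
s,p,Rc=cur();print(g(p),s['force'])
snap('top','t6')
a=cv2.imread('pics/t6.png')[185:310,275:485];cv2.imwrite('pics/t6c.png',cv2.resize(a,None,fx=3.8,fy=3.8,interpolation=cv2.INTER_CUBIC))
```

```text
[   3.5 -119.1   39.8] [ 0.68365909 -2.24643833  0.30737434]
```

View pics/t6c.png

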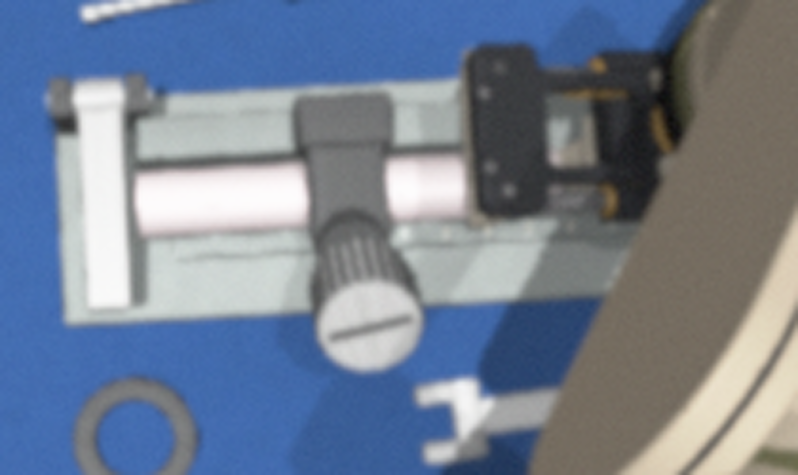

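The tube's end is right by the flag, at about (137,205) in the crop. I'll creep forward until the force rises.

jog_arm([
  [1,0,0.001,0.0002,0,0,0],
  [1,0,0.002,0.0003,0,0,0],
  [1,0,0.003,0.0005,0,0,0],
])

```text
t: 8.98
tool_pos: [0.5326, -0.2142, 0.0398]
orientation: [0.075, -3.124, -0.264]
force: [0.1, -1.6, 0.5]
opening: 0.0005
```

jog_arm([
  [1,0,0.001,0.0002,0,0,0],
  [1,0,0.002,0.0003,0,0,0],
  [1,0,0.003,0.0005,0,0,0],
])

```text
t: 9.35
tool_pos: [0.5326, -0.2124, 0.0399]
orientation: [0.075, -3.125, -0.26]
force: [-0.0, -11.0, -0.9]
opening: 0.0001
```

jog_arm([
  [1,0,-0.006,-0.001,0,0,0],
  [1,0,-0.02,-0.003,0,0,0],
  [1,0,-0.05,-0.02,0,0,0],
  [1,0,-0.06,-0.08,0,0,0],
  [1,0,-0.06,-0.14,0,0,0],
])

```text
t: 9.98
tool_pos: [0.5357, -0.2958, 0.1684]
orientation: [0.073, -3.123, -0.263]
force: [1.4, 0.3, -0.2]
opening: 0.0009
```

```bash
cat >> h.py <<'E'
AX=np.array([-.573,0,.820]);AX/=np.linalg.norm(AX)
def kn(d): return w(*(np.array([0,0,28])+AX*d))
def kt(yaw=0): # yaw about tool z from jaws along GY
    return tool(-Rg@AX,GY)@R.from_rotvec([0,0,yaw]).as_matrix()
E
python3 - <<'E'
from h import *
s,p,Rc=cur();print(g(p),s['force'],s['q'])
snap('scene','s7')
delta(kn(250),kt());delta(kn(250),kt(.3));delta(kn(101),kt())
a=cv2.imread('pics/s7.png')[215:415,170:390];cv2.imwrite('pics/s7c.png',cv2.resize(a,None,fx=3,fy=3,interpolation=cv2.INTER_CUBIC))
E
```

```text
[   2.5 -197.8  168.4] [ 1.36038436  0.25711107 -0.15589713] [-0.6632571   0.29381758  1.42899583  0.12564537  1.53123544 -2.29254975]
delta [0.1493, 0.207, -0.0225] [0.1534, -0.6007, -0.0508] deg 35.6
delta [0.1493, 0.207, -0.0225] [0.0621, -0.6183, 0.2396] deg 38.2
delta [0.0649, 0.1878, 0.0988] [0.1534, -0.6007, -0.0508] deg 35.6
```

View pics/s7c.png

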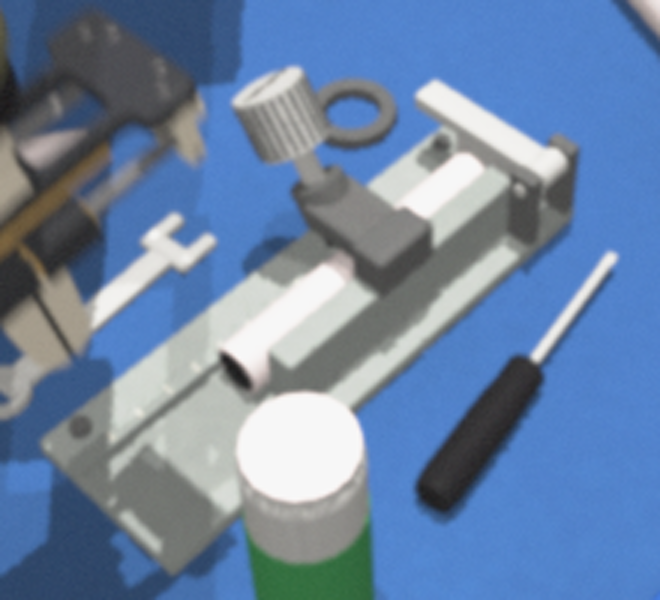

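Run:
```python
from h import *
delta(kn(250),kt(-.5))
```

```text
delta [0.1493, 0.207, -0.0225] [0.301, -0.5508, -0.5345] deg 47.2
```

jog_arm([
  [0,0.02,0.035,-0.03,0.06,-0.11,-0.107],
  [0,0.05,0.075,-0.03,0.12,-0.22,-0.214],
  [0,0.085,0.115,-0.03,0.18,-0.33,-0.32],
  [0,0.12,0.16,-0.025,0.24,-0.44,-0.428],
  [0,0.149,0.207,-0.022,0.301,-0.551,-0.534],
])

```text
t: 10.65
tool_pos: [0.4284, -0.1357, 0.2383]
orientation: [-0.542, 2.647, -0.103]
force: [0.2, 0.6, 0.6]
opening: 0.0461
```

Run:
```python
from h import *
s,p,Rc=cur();print(g(p),s['q'],s['opening'])
snap('wrist','w8')
delta(kn(250),kt(-.5))
print(proj(load('w8'),[kn(124.5)]))
```

```text
[-96.7 -32.6 238.3] [-0.64506035 -0.76038947  2.25472383  0.28323381  1.30230486 -2.64786476] 0.04610195485024484
delta [0.0295, 0.0412, -0.015] [0.0602, -0.1489, -0.1372] deg 12.1
[[377.80647141 222.87109567]]
```

View pics/w8.png

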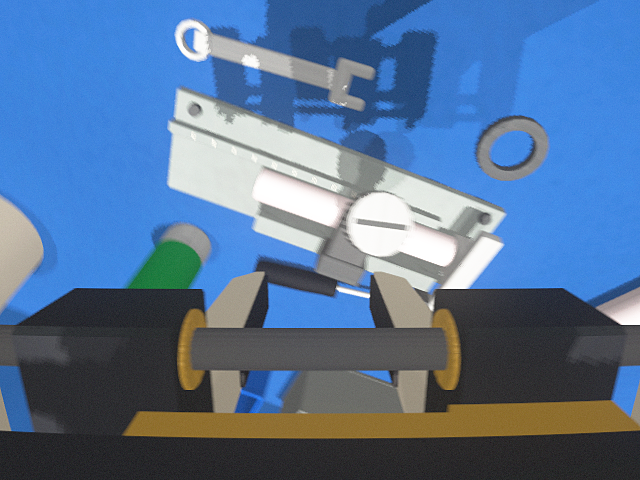

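Run:
```python
from h import *
delta(kn(170),kt(-.1));delta(kn(165),kt(0))
```

```text
delta [0.0174, 0.0372, 0.064] [0.0295, -0.1582, 0.2619] deg 17.6
delta [0.0166, 0.037, 0.069] [0.0216, -0.1599, 0.3617] deg 22.7
```

jog_arm([
  [0,0.002,0.005,0,0.003,-0.02,0.1],
  [0,0.006,0.016,0.01,0.006,-0.05,0.18],
  [0,0.01,0.025,0.025,0.012,-0.08,0.26],
  [0,0.014,0.033,0.045,0.018,-0.12,0.32],
  [0,0.0166,0.037,0.064,0.0216,-0.16,0.36],
])

```text
t: 11.32
tool_pos: [0.4421, -0.1111, 0.1679]
orientation: [-0.066, 2.544, 0.031]
force: [7.1, -0.0, -10.7]
opening: 0.0925
```

Run:
```python
from h import *
s,p,Rc=cur();print(g(p),s['q'],s['opening'])
snap('wrist','w9')
s,p,Rc=cur();print(g(p),s['q'],s['opening'])
delta(kn(165),kt(0))
print(proj(load('w9'),[kn(124.5)]))
```

```text
[-81.8  -8.7 167.9] [-0.67378266 -0.89071821  2.49813132  0.43735495  1.10913689 -2.40861438] 0.09250520649800764
[-80.8  -9.4 169.1] [-0.67427187 -0.88993853  2.4967575   0.43916297  1.10673236 -2.4089874 ] 0.0928823705652638
delta [0.0147, 0.0094, -0.0029] [0.0081, -0.0093, -0.0009] deg 0.7
[[335.37846914 248.24630375]]
```

View pics/w9.png

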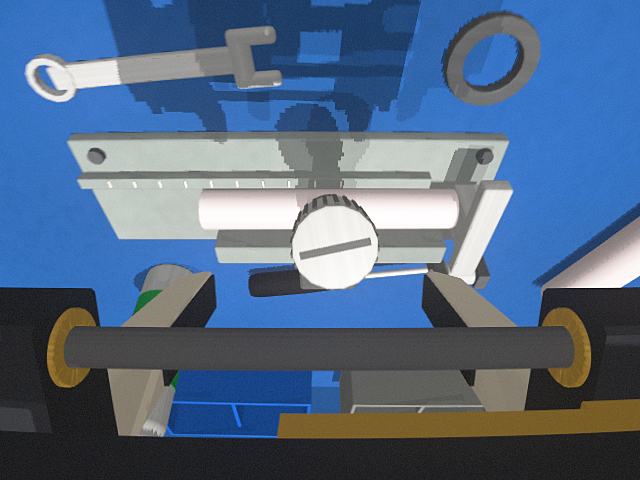

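q2 and q3 are at the edge of their ranges, so I'll work out the kinematics from the recorded samples before going on.

```bash
cat > kin.py <<'E'
import numpy as np
from scipy.optimize import least_squares
from scipy.spatial.transform import Rotation as R
S=[([-1.18640437,.130994356,1.48902408,1.1e-5,1.52301913,-.0853957],[.27148,-.53459,.23183],[-3.05393,-.73084,.00032]),
([-.727332,-.150336,1.589185,.000723,1.703248,-.380758],[.4086,-.2948,.3313],[-2.571,-1.805,-.001]),
([-.308406,-.058603,1.506608,.001833,1.694927,-.363961],[.5252,-.1129,.3298],[-2.157,-2.281,-.002]),
([-.0592289,.2123059,1.583556,.000251,1.347961,-.108529],[.6046,.0155,.1319],[-2.165,-2.274,.002]),
([-.464409,.068024,1.599767,-.002164,1.481887,-1.388932],[.5295,-.2089,.2080],[-.995,-2.971,.002]),
([-.6632571,.29381758,1.42899583,.12564537,1.53123544,-2.29254975],[.5357,-.2958,.1684],[.073,-3.123,-.263]),
([-.64506,-.760389,2.254724,.283234,1.302305,-2.647865],[.4284,-.1357,.2383],[-.542,2.647,-.103]),
([-.673783,-.890718,2.498131,.437355,1.109137,-2.408614],[.4421,-.1111,.1679],[-.066,2.544,.031])]
def fk(q,k):
    h,a1,L1,e,L2,L3,c=k
    r1=R.from_euler('z',q[0]);r2=r1*R.from_euler('y',q[1]);r3=r2*R.from_euler('y',q[2]);r4=r3*R.from_euler('z',q[3]);r5=r4*R.from_euler('y',q[4]);r6=r5*R.from_euler('z',q[5]+c)
    p=r1.apply([a1,0,h])+r2.apply([0,0,L1])+r3.apply([e,0,L2])+r5.apply([0,0,L3])
    return p,r6
def res(k):
    o=[]
    for q,p,r in S:
        P,Q=fk(q,k);o+=list((P-p)*10);o+=list((Q.inv()*R.from_rotvec(r)).as_rotvec())
    return o
f=least_squares(res,[.3,0,.4,0,.4,.25,1.57],loss='soft_l1',f_scale=.01)
K=f.x
LO=np.array([-2.96,-.89,.02,-1.34,0,-2.66]);HI=np.array([2.96,2.26,2.5,4.48,2.73,2.66])
def ik(p,Rt,q0):
    Rt=R.from_matrix(Rt)
    def F(q):
        P,Q=fk(q,K);return np.r_[(P-p)*10,(Q.inv()*Rt).as_rotvec()]
    b=least_squares(F,np.clip(q0,LO+.01,HI-.01),bounds=(LO,HI));return b.x,np.abs(b.fun).max()
if __name__=='__main__':
    print(K.round(4),np.abs(f.fun).max());print(np.array(f.fun).reshape(-1,6).round(3))
    from h import *
    for t in (0,10,20,25,30,35):
      for d in (101,165):
        A=np.radians(t);z=[np.sin(A),0,-np.cos(A)]
        Rt=tool(Rg@z,GY)
        for a in (0,):
            q,e=ik(kn(101)+Rg@AX*(d-101)/1000 ,Rt,[-.4,-.3,2,.3,1.3,-2]);print(t,d,q.round(3),round(e,4))
E
python3 kin.py
```

```text
[0.4725 0.0045 0.4454 0.1471 0.5551 0.5083 1.5709] 0.521608198690604
[[-0.43  -0.301 -0.002  0.     0.    -0.   ]
 [-0.295 -0.421  0.006 -0.    -0.     0.   ]
 [-0.04  -0.522  0.011  0.     0.    -0.   ]
 [-0.001 -0.512  0.005 -0.    -0.     0.   ]
 [-0.213 -0.469  0.005  0.     0.     0.   ]
 [-0.21  -0.256 -0.001  0.     0.    -0.   ]
 [-0.003 -0.15  -0.061 -0.     0.     0.   ]
 [ 0.054  0.005 -0.028  0.     0.     0.   ]]
0 101 [-0.214 -0.042  1.9   -0.     1.283 -1.834] 0.0
0 165 [-0.236 -0.194  1.933 -0.     1.402 -1.856] 0.0
10 101 [-0.273 -0.24   2.089  0.061  1.128 -1.915] 0.0
10 165 [-0.305 -0.414  2.112  0.063  1.28  -1.939] 0.0
20 101 [-0.36  -0.441  2.276  0.163  0.99  -2.048] 0.0
20 165 [-0.412 -0.648  2.291  0.165  1.188 -2.07 ] 0.0
25 101 [-0.419 -0.541  2.368  0.24   0.934 -2.145] 0.0
25 165 [-0.487 -0.773  2.381  0.238  1.163 -2.161] 0.0
30 101 [-0.493 -0.641  2.459  0.338  0.892 -2.269] 0.0
30 165 [-0.587 -0.89   2.463  0.332  1.162 -2.278] 0.0049
35 101 [-0.592 -0.664  2.5    0.461  0.889 -2.437] 0.0306
35 165 [-0.755 -0.89   2.496  0.483  1.185 -2.495] 0.0487
```

```bash
sed -i 's/h,a1,L1,e,L2,L3,c=k/h,a1,L1,e,L2,L3,c,ly,we=k/; s/\[a1,0,h\]/[a1,ly,h]/; s/r5.apply(\[0,0,L3\])/r5.apply([we,0,L3])/; s/,1.57\],loss/,1.57,.05,0],loss/' kin.py; python3 kin.py
```

```text
[ 0.3182 -0.      0.3691  0.0616  0.5534  0.3635  1.5709  0.0512 -0.    ] 0.00038617587162226297
[[-0. -0.  0.  0.  0. -0.]
 [-0. -0.  0. -0. -0.  0.]
 [-0.  0. -0.  0.  0. -0.]
 [ 0.  0.  0. -0. -0.  0.]
 [ 0.  0.  0.  0.  0.  0.]
 [-0. -0. -0.  0.  0. -0.]
 [ 0. -0. -0. -0.  0.  0.]
 [-0.  0.  0.  0.  0.  0.]]
0 101 [-0.322 -0.113  1.961  0.     1.294 -1.942] 0.0
0 165 [-0.352 -0.271  1.998  0.     1.414 -1.972] 0.0
10 101 [-0.377 -0.291  2.124  0.079  1.15  -2.024] 0.0
10 165 [-0.417 -0.462  2.152  0.081  1.296 -2.053] 0.0
20 101 [-0.448 -0.471  2.288  0.192  1.023 -2.144] 0.0
20 165 [-0.503 -0.663  2.311  0.194  1.199 -2.167] 0.0
25 101 [-0.491 -0.562  2.371  0.267  0.969 -2.222] 0.0
25 165 [-0.555 -0.77   2.393  0.264  1.165 -2.237] 0.0
30 101 [-0.539 -0.654  2.454  0.355  0.925 -2.314] 0.0
30 165 [-0.615 -0.882  2.477  0.345  1.144 -2.314] 0.0
35 101 [-0.588 -0.7    2.5    0.441  0.913 -2.409] 0.0295
35 165 [-0.684 -0.89   2.496  0.436  1.158 -2.417] 0.0453
```

```bash
cat > best.py <<'E'
from kin import *
from h import *
def best(d,m3=.03,m2=.03,wt=1,lat=0):
    lo=LO+.01;hi=HI-.01;hi[2]=HI[2]-m3;lo[1]=LO[1]+m2
    def F(q):
        P,Q=fk(np.r_[q,0],K);z=Q.as_matrix()[:,2]
        return np.r_[(P-kn(d))*100,(z+Rg@AX)*wt]
    b=least_squares(F,[-.55,-.6,2.4,.35,.95],bounds=(lo[:5],hi[:5]))
    P,Q=fk(np.r_[b.x,0],K);z=Q.as_matrix()[:,2]
    return b.x,np.degrees(np.arccos(np.clip(-z@(Rg@AX),-1,1))),np.linalg.norm(P-kn(d))*1000,Rg.T@z
if __name__=='__main__':
    for d in (88,92,96,101,108,120,140,165):
        x,a,e,z=best(d);print(d,x.round(3),'err deg',a.round(2),'pos',e.round(2),z.round(3),'tilt',np.degrees(np.arccos(-z[2])).round(1))
E
python3 best.py
```

```text
88 [-0.57  -0.623  2.47   0.438  0.884] err deg 3.1 pos 0.02 [ 0.532  0.023 -0.846] tilt 32.2
92 [-0.574 -0.636  2.47   0.434  0.9  ] err deg 3.27 pos 0.02 [ 0.53   0.025 -0.848] tilt 32.0
96 [-0.578 -0.648  2.47   0.431  0.915] err deg 3.42 pos 0.02 [ 0.528  0.026 -0.849] tilt 31.9
101 [-0.584 -0.664  2.47   0.426  0.935] err deg 3.61 pos 0.02 [ 0.525  0.027 -0.851] tilt 31.7
108 [-0.591 -0.686  2.47   0.421  0.961] err deg 3.85 pos 0.02 [ 0.522  0.029 -0.852] tilt 31.5
120 [-0.604 -0.723  2.47   0.414  1.006] err deg 4.19 pos 0.02 [ 0.517  0.032 -0.855] tilt 31.2
140 [-0.628 -0.785  2.47   0.406  1.079] err deg 4.61 pos 0.02 [ 0.512  0.035 -0.859] tilt 30.8
165 [-0.664 -0.86   2.47   0.406  1.167] err deg 4.86 pos 0.02 [ 0.509  0.04  -0.86 ] tilt 30.7
```

```bash
cat >> h.py <<'E'
ZT=Rg@np.array([.525,.027,-.851])
def kq(): 
    _,_,Rc=cur();return tool(ZT,Rc[:,1])
E
python3 - <<'E'
from h import *
from kin import ik
for d in(150,130,110,98):
    delta(kn(d),kq());print(ik(kn(d),kq(),robot.read_state()['q']))
print(robot.read_state()['force'])
E
```

```text
delta [0.0145, 0.0093, 0.0121] [-0.0189, 0.0478, 0.0005] deg 2.9
(array([-0.64412861, -0.84512089,  2.49092474,  0.41012805,  1.10512196,
       -2.38467813]), np.float64(8.573119644750273e-12))
delta [0.0143, 0.0091, 0.0321] [-0.0189, 0.0478, 0.0005] deg 2.9
(array([-0.61803172, -0.77403108,  2.48494591,  0.41419255,  1.03507133,
       -2.3873038 ]), np.float64(1.1102230246251565e-15))
delta [0.0141, 0.009, 0.0521] [-0.0189, 0.0478, 0.0005] deg 2.9
(array([-0.59366397, -0.69888498,  2.47532334,  0.42136543,  0.96544501,
       -2.39281565]), np.float64(5.570890970751918e-14))
delta [0.014, 0.0089, 0.0641] [-0.0189, 0.0478, 0.0005] deg 2.9
(array([-0.57981032, -0.65223084,  2.4678677 ,  0.42722956,  0.92416324,
       -2.39754137]), np.float64(2.9694163794502515e-12))
[1.08223251 0.04844107 2.79971688]
```

jog_arm([
  [0,0.005,0.004,0.006,-0.01,0.024,0],
  [0,0.01,0.008,0.01,-0.019,0.048,0],
  [0,0.0143,0.0092,0.018,-0.019,0.048,0],
  [0,0.0143,0.0091,0.025,-0.019,0.048,0],
  [0,0.0143,0.0091,0.025,-0.019,0.048,0],
], force=30)

```text
t: 12.0
tool_pos: [0.4448, -0.1019, 0.1394]
orientation: [-0.074, 2.59, 0.055]
force: [-0.1, 0.4, 0.3]
opening: 0.0932
```

Run:
```python
from h import *
s,p,Rc=cur();print(g(p),s['q'],s['force'])
snap('wrist','w10')
delta(kn(98),kq())
print(proj(load('w10'),[kn(124.5),kn(85)]))
```

```text
[-78.7   0.4 139.4] [-0.62652582 -0.79758493  2.48758368  0.41238415  1.05945665 -2.38656202] [-0.11141656  0.366013    0.31328246]
delta [-0.0026, -0.0013, 0.0387] [0.0008, -0.001, 0.0] deg 0.1
[[316.98845188 294.1423809 ]
 [315.18307959 270.44664442]]
```

View pics/w10.png

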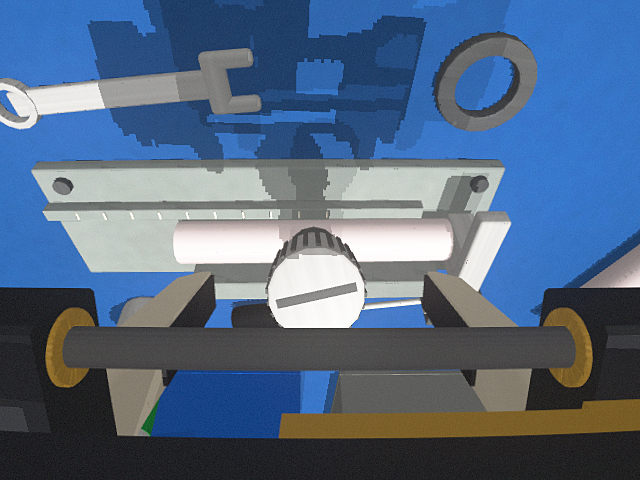

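The knob's face is centred between the fingers at about (317,285), with its slot from (277,303) to (357,288). I'll go in and grip it.

jog_arm([
  [0,-0.001,0,0.012,0,0,0],
  [0,-0.002,-0.001,0.024,0,0,0],
  [0,-0.0026,-0.0013,0.034,0,0,0],
  [0,-0.0026,-0.0013,0.0385,0,0,0],
  [0.35,-0.0026,-0.0013,0.0385,0,0,0],
])

```text
t: 12.68
tool_pos: [0.4672, -0.1011, 0.1084]
orientation: [-0.074, 2.589, 0.054]
force: [-0.2, 0.7, 0.3]
opening: 0.087
```

Run:
```python
from h import *
s,p,Rc=cur();print(g(p),s['q'],s['force'],s['opening'])
delta(kn(98),kq())
```

```text
[-5.630e+01  1.000e-01  1.084e+02] [-0.5801888  -0.65103918  2.4665092   0.42700618  0.9262035  -2.39802388] [-0.17329824  0.73438507  0.27328475] 0.0870453647538448
delta [-0.0001, -0.0001, 0.0002] [0.0011, -0.0014, 0.0] deg 0.1
```

jog_arm([
  [1,0,0,0,0,0,0],
  [1,0,0,0,0,0,0],
  [1,0,0,0,0,0,0],
  [1,0,0,0,0,0,0],
  [1,0,0,0,0,0,0],
], force=25)

```text
t: 13.3
tool_pos: [0.4672, -0.1014, 0.1085]
orientation: [-0.074, 2.589, 0.054]
force: [-1.1, -1.2, 0.3]
opening: 0.0438
```

Run:
```python
from h import *
s,p,Rc=cur();print(g(p),s['q'],s['force'],s['wrist_torque'],s['opening'])
AXt=Rc.T@(Rg@-AX);print('axis in tool',AXt, 'per row 0.18rad advance mm',.18*6.5/6.283)
```

```text
[-56.3  -0.2 108.5] [-0.58031966 -0.65126206  2.46647679  0.42664044  0.92585522 -2.39795944] [-1.13475639 -1.2115558   0.29182088] [-0.39036899  0.17958821 -0.28136987] 0.04381653854351882
axis in tool [-0.05824561 -0.02739896  0.99792622] per row 0.18rad advance mm 0.18621677542575202
```

jog_arm([
  [1,0,0,0.0002,0,0,0.16],
  [1,0,0,0.0003,0,0,0.34],
  [1,0,0,0.0005,0,0,0.52],
  [1,0,0,0.0007,0,0,0.7],
  [1,0,0,0.0009,0,0,0.88],
])

```text
t: 13.92
tool_pos: [0.4678, -0.1014, 0.1078]
orientation: [1.062, 2.414, 0.369]
force: [1.0, -3.0, -2.1]
opening: 0.0436
```

```bash
cat > st.py <<'E'
from h import *
s,p,Rc=cur();ax=(p-w(0,0,28))@(Rg@AX)*1000;print(g(p),'axial',ax.round(2),s['q'].round(3),s['force'].round(1),'tz',(Rc.T@s['wrist_torque']).round(2),s['opening'].round(4),'zerr',(Rc.T@ZT).round(3))
delta(kn(ax-.93),tool(ZT,Rc[:,1]))
E
python3 st.py
```

```text
Traceback (most recent call last):
  File "st.py", line 2, in <module>
    s,p,Rc=cur();ax=(p-w(0,0,28))@(Rg@AX)*1000;print(g(p),'axial',ax.round(2),s['q'].round(3),s['force'].round(1),'tz',(Rc.T@s['wrist_torque']).round(2),s['opening'].round(4),'zerr',(Rc.T@ZT).round(3))
                                                                                                                                                         ^^^^^^^^^^^^^^^^^^
AttributeError: 'float' object has no attribute 'round'
```

```bash
sed -i "s/s\['opening'\].round(4)/round(s['opening'],4)/" st.py; python3 st.py
```

```text
[-55.7  -0.2 107.8] axial 97.3 [-0.579 -0.648  2.466  0.428  0.923 -1.513] [ 1.  -3.  -2.1] tz [-0.99 -0.19 -0.16] 0.0436 zerr [-0.001  0.     1.   ]
delta [0.0002, 0.0001, 0.0009] [-0.0004, -0.0008, -0.0] deg 0.1
```

jog_arm([
  [1,0,0,0.0002,0,0,0.18],
  [1,0,0,0.0003,0,0,0.36],
  [1,0,0,0.0005,0,0,0.54],
  [1,0,0,0.0007,0,0,0.72],
  [1,0,0,0.0009,0,0,0.9],
])

```text
t: 14.55
tool_pos: [0.4682, -0.1018, 0.1069]
orientation: [2.103, 1.783, 0.643]
force: [-4.0, -3.4, -2.0]
opening: 0.0444
```

```bash
python3 st.py
```

```text
[-55.3  -0.7 106.9] axial 96.33 [-0.579 -0.644  2.466  0.427  0.919 -0.607] [-4.  -3.4 -2. ] tz [-0.67 -0.59 -0.13] 0.0444 zerr [0.001 0.001 1.   ]
delta [0.0007, 0.0001, 0.0009] [-0.0007, 0.0008, 0.0] deg 0.1
```

jog_arm([
  [1,0,0,0.0002,0,0,0.18],
  [1,0,0,0.0003,0,0,0.36],
  [1,0,0,0.0005,0,0,0.54],
  [1,0,0,0.0007,0,0,0.72],
  [1,0,0,0.0009,0,0,0.9],
])

```text
t: 15.18
tool_pos: [0.4681, -0.1017, 0.1055]
orientation: [2.855, 0.73, 0.824]
force: [-5.0, -0.1, 0.8]
opening: 0.045
```

```bash
python3 st.py
```

```text
[-55.4  -0.6 105.5] axial 95.28 [-0.578 -0.641  2.466  0.427  0.916  0.298] [-5.  -0.1  0.8] tz [-0.11 -0.56 -0.06] 0.045 zerr [0.002 0.001 1.   ]
delta [0.0012, -0.0, 0.0009] [-0.0006, 0.0021, 0.0] deg 0.1
```

jog_arm([
  [1,0.0004,0,0.0002,0,0.001,0.18],
  [1,0.0006,0,0.0003,0,0.002,0.36],
  [1,0.0006,0,0.0005,0,0.002,0.54],
  [1,0.0006,0,0.0007,0,0.002,0.72],
  [1,0.0006,0,0.0009,0,0.002,0.9],
])

```text
t: 15.8
tool_pos: [0.4686, -0.101, 0.1046]
orientation: [-2.816, 0.578, -0.777]
force: [-4.4, 1.4, 1.8]
opening: 0.0434
```

```bash
python3 st.py
```

```text
[-5.480e+01  1.000e-01  1.046e+02] axial 94.22 [-0.577 -0.639  2.467  0.429  0.913  1.203] [-4.4  1.4  1.8] tz [ 0.41 -0.44 -0.07] 0.0434 zerr [ 0.001 -0.     1.   ]
delta [0.001, -0.0004, 0.0009] [0.0001, 0.0013, -0.0] deg 0.1
```

jog_arm([
  [1,0,0,0.0002,0,0,0.18],
  [1,0,0,0.0003,0,0,0.36],
  [1,0,0,0.0005,0,0,0.54],
  [1,0,0,0.0007,0,0,0.72],
  [1,0,0,0.0009,0,0,0.9],
])

```text
t: 16.42
tool_pos: [0.4696, -0.1006, 0.1044]
orientation: [-2.146, 1.65, -0.558]
force: [-1.4, 1.7, 1.9]
opening: 0.0443
```

```bash
python3 st.py
```

```text
[-53.8   0.5 104.4] axial 93.44 [-0.575 -0.635  2.466  0.431  0.91   2.108] [-1.4  1.7  1.9] tz [ 1.26 -0.61 -0.03] 0.0443 zerr [0.001 0.    1.   ]
delta [0.0006, -0.0003, 0.0009] [-0.0004, 0.0012, 0.0] deg 0.1
```

jog_arm([
  [1,0,0,0.0001,0,0,0.16],
  [1,0,0,0.0002,0,0,0.3],
  [1,0,0,0.0004,0,0,0.43],
  [1,0,0,0.0004,0,0,0.43],
])

```text
t: 16.92
tool_pos: [0.47, -0.1007, 0.1042]
orientation: [-1.709, 2.027, -0.425]
force: [-1.0, 0.2, -0.2]
opening: 0.0445
```

```bash
python3 st.py
```

```text
[-53.4   0.3 104.2] axial 93.08 [-0.575 -0.634  2.466  0.432  0.908  2.538] [-1.   0.2 -0.2] tz [0.98 0.04 0.12] 0.0445 zerr [0.001 0.001 1.   ]
delta [0.0003, -0.0003, 0.0009] [-0.0006, 0.0011, 0.0] deg 0.1
```

jog_arm([
  [0,0,0,0,0,0,0],
  [0,0,0,0,0,0,0],
  [0,0,0,0,0,0,-0.1],
  [0,0,0,0,0,0,-0.28],
  [0,0,0,0,0,0,-0.46],
])

```text
t: 17.55
tool_pos: [0.47, -0.1007, 0.1043]
orientation: [-2.18, 1.612, -0.57]
force: [0.3, 0.0, 0.5]
opening: 0.0897
```

```bash
python3 - <<'E'
from h import *
snap('wrist','w11')
E
python3 st.py
```

```text
[-53.4   0.4 104.3] axial 93.12 [-0.575 -0.634  2.465  0.432  0.908  2.061] [-0.5  0.6 -0.2] tz [-0.16 -0.09  0.05] 0.0917 zerr [0.001 0.001 1.   ]
delta [0.0005, -0.0, 0.0009] [-0.001, 0.0008, 0.0] deg 0.1
```

View pics/w11.png

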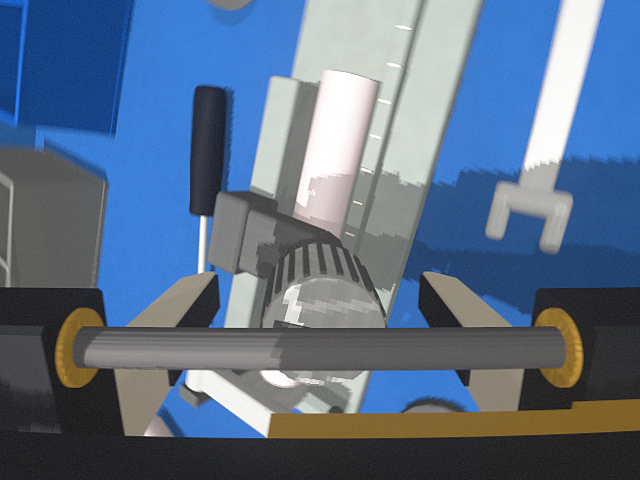

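jog_arm([
  [0,0,0,0,0,0,-0.18],
  [0,0,0,0,0,0,-0.36],
  [0,0,0,0,0,0,-0.54],
  [0,0,0,0,0,0,-0.72],
  [0,0,0,0,0,0,-0.9],
])

```text
t: 18.23
tool_pos: [0.4701, -0.1006, 0.1044]
orientation: [-2.836, 0.516, -0.787]
force: [-0.2, 0.4, 0.1]
opening: 0.0931
```

```bash
python3 - <<'E'
from h import *
snap('scene','s12');a=cv2.imread('pics/s12.png')[215:415,170:390];cv2.imwrite('pics/s12c.png',cv2.resize(a,None,fx=3,fy=3,interpolation=cv2.INTER_CUBIC))
E
python3 st.py
```

```text
[-53.4   0.4 104.4] axial 93.17 [-0.575 -0.634  2.465  0.432  0.908  1.148] [-0.5  0.1  0.3] tz [-0.07 -0.21  0.03] 0.0929 zerr [-0.     0.001  1.   ]
delta [0.0002, 0.0004, 0.0009] [-0.0013, -0.0003, -0.0] deg 0.1
```

View pics/s12c.png

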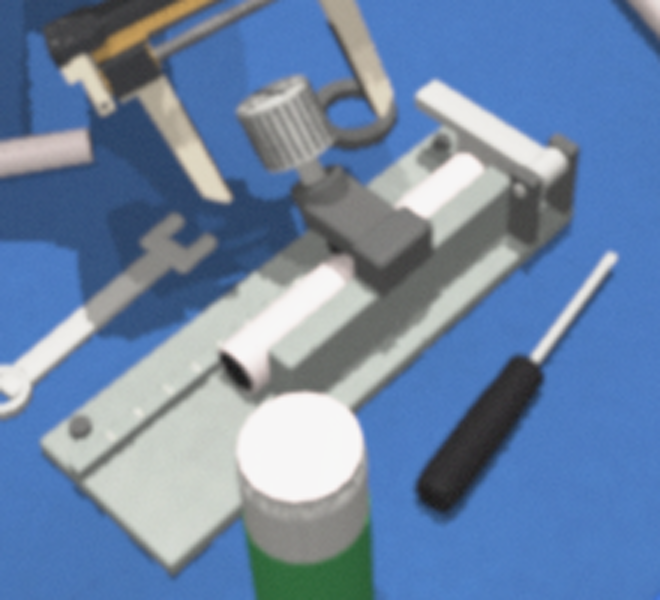

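jog_arm([
  [0,0,0,0,0,0,-0.18],
  [0,0,0,0,0,0,-0.36],
  [0,0,0,0,0,0,-0.54],
  [0,0,0,0,0,0,-0.72],
  [0,0,0,0,0,0,-0.9],
])

```text
t: 18.9
tool_pos: [0.4701, -0.1006, 0.1044]
orientation: [2.824, 0.797, 0.822]
force: [0.0, -0.1, 0.3]
opening: 0.0929
```

jog_arm([
  [0,0,0,0,0,0,-0.18],
  [0,0,0,0,0,0,-0.36],
  [0,0,0,0,0,0,-0.54],
  [0,0,0,0,0,0,-0.72],
  [0,0,0,0,0,0,-0.9],
])

```text
t: 19.52
tool_pos: [0.4701, -0.1006, 0.1044]
orientation: [2.057, 1.824, 0.635]
force: [0.1, 0.0, -0.3]
opening: 0.0929
```

jog_arm([
  [0,0,0,0,0,0,-0.18],
  [0,0,0,0,0,0,-0.36],
  [0,0,0,0,0,0,-0.54],
  [0,0,0,0,0,0,-0.72],
  [0,0,0,0,0,0,-0.9],
])

```text
t: 20.15
tool_pos: [0.4701, -0.1005, 0.1045]
orientation: [1.012, 2.43, 0.357]
force: [0.5, -0.9, -0.5]
opening: 0.0931
```

```bash
python3 st.py
```

```text
[-53.4   0.5 104.5] axial 93.25 [-0.575 -0.634  2.465  0.432  0.909 -1.555] [ 0.5 -0.9 -0.5] tz [ 0.11  0.12 -0.1 ] 0.0931 zerr [-0.001 -0.001  1.   ]
delta [-0.0004, -0.0003, 0.0009] [0.0013, -0.0006, 0.0] deg 0.1
```

jog_arm([
  [0,0,0,0,0.001,0,-0.18],
  [0,0,0,0,0.001,0,-0.36],
  [0,0,0,0,0.001,0,-0.54],
  [0,-0.0003,-0.0003,0,0.001,0,-0.72],
  [0,-0.0003,-0.0003,0,0.001,0,-0.9],
])

```text
t: 20.78
tool_pos: [0.4701, -0.1009, 0.1044]
orientation: [-0.144, 2.584, 0.034]
force: [0.3, 0.1, 0.6]
opening: 0.0931
```

jog_arm([
  [1,0,0,0,0,0,0],
  [1,0,0,0,0,0,0],
  [1,0,0,0,0,0,0],
  [1,0,0,0,0,0,0],
  [1,0,0,0,0,0,0],
], force=30)

```text
t: 21.4
tool_pos: [0.4701, -0.1009, 0.1044]
orientation: [-0.143, 2.584, 0.034]
force: [-0.4, 0.1, 0.5]
opening: 0.0477
```

```bash
python3 st.py
```

```text
[-5.340e+01  1.000e-01  1.044e+02] axial 93.25 [-0.575 -0.633  2.465  0.431  0.908 -2.454] [-0.4  0.1  0.5] tz [-0.03  0.13  0.03] 0.0477 zerr [ 0. -0.  1.]
delta [-0.0, -0.0001, 0.0009] [0.0005, 0.0002, -0.0] deg 0.0
```

jog_arm([
  [1,0,0,0,0,0,0],
  [1,0,0,0,0,0,0],
  [1,0,0,0.0002,0,0,0.18],
  [1,0,0,0.0003,0,0,0.36],
  [1,0,0,0.0005,0,0,0.54],
])

```text
t: 22.02
tool_pos: [0.4704, -0.1012, 0.1041]
orientation: [0.563, 2.544, 0.232]
force: [2.4, -3.3, -3.7]
opening: 0.0436
```

```bash
python3 st.py
```

```text
[-53.1  -0.2 104.1] axial 92.74 [-0.574 -0.631  2.464  0.431  0.906 -1.908] [ 2.4 -3.3 -3.7] tz [ 0.03 -0.34 -0.09] 0.0436 zerr [ 0. -0.  1.]
delta [0.0001, 0.0001, 0.0009] [0.0001, 0.0004, -0.0] deg 0.0
```

jog_arm([
  [1,0,0,0.0002,0,0,0.18],
  [1,0,0,0.0003,0,0,0.36],
  [1,0,0,0.0005,0,0,0.54],
  [1,0,0,0.0007,0,0,0.72],
  [1,0,0,0.0009,0,0,0.9],
])

```text
t: 22.65
tool_pos: [0.471, -0.1015, 0.1034]
orientation: [1.675, 2.11, 0.534]
force: [-1.0, -4.8, -2.1]
opening: 0.0439
```

```bash
python3 st.py
```

```text
[-52.5  -0.5 103.4] axial 91.86 [-0.574 -0.628  2.464  0.431  0.903 -1.003] [-1.  -4.8 -2.1] tz [-1.03 -0.44 -0.18] 0.0439 zerr [ 0.001 -0.001  1.   ]
delta [0.0004, 0.0, 0.0009] [0.0007, 0.0008, -0.0] deg 0.1
```

jog_arm([
  [1,0.0002,0,0.0002,0,0,0.18],
  [1,0.0004,0,0.0003,0,0,0.36],
  [1,0.0004,0,0.0005,0,0,0.54],
  [1,0.0004,0,0.0007,0,0,0.72],
  [1,0.0004,0,0.0009,0,0,0.9],
])

```text
t: 23.28
tool_pos: [0.471, -0.1016, 0.1022]
orientation: [2.574, 1.233, 0.762]
force: [-5.9, -3.7, 0.1]
opening: 0.0445
```

```bash
python3 st.py
```

```text
[-52.5  -0.6 102.2] axial 90.91 [-0.573 -0.626  2.464  0.43   0.899 -0.096] [-5.9 -3.7  0.1] tz [-0.66 -0.87 -0.08] 0.0445 zerr [ 0.001 -0.001  1.   ]
delta [0.0008, 0.0, 0.0009] [0.0013, 0.0012, -0.0] deg 0.1
```

jog_arm([
  [1,0.0002,0,0.0001,0,0,0.12],
  [1,0.0004,0,0.0002,0,0,0.24],
  [1,0.0004,0,0.0003,0,0,0.34],
])

```text
t: 23.65
tool_pos: [0.4711, -0.1014, 0.102]
orientation: [2.822, 0.796, 0.819]
force: [-1.9, 1.0, 0.6]
opening: 0.0443
```

```bash
python3 st.py
```

```text
[-52.3  -0.5 102. ] axial 90.61 [-0.571 -0.625  2.464  0.429  0.898  0.248] [-1.9  1.   0.6] tz [-0.42  0.56 -0.94] 0.0443 zerr [ 0.001 -0.002  1.   ]
delta [0.0007, -0.0001, 0.0009] [0.0017, 0.0013, -0.0] deg 0.1
```

The turning torque jumped to about 0.94 N m, so this may be the end stop. I'll nudge a little further to check.

jog_arm([
  [1,0,0,0,0,0,0.05],
  [1,0,0,0.0001,0,0,0.1],
  [1,0,0,0.0001,0,0,0.1],
], force=40)

```text
t: 24.02
tool_pos: [0.4708, -0.1018, 0.1017]
orientation: [2.882, 0.66, 0.83]
force: [-11.1, -1.4, 4.2]
opening: 0.044
```

```bash
python3 st.py
python3 - <<'E'
from h import *
snap('top','t13');snap('scene','s13')
a=cv2.imread('pics/t13.png')[185:310,275:485];cv2.imwrite('pics/t13c.png',cv2.resize(a,None,fx=3.8,fy=3.8,interpolation=cv2.INTER_CUBIC))
E
```

```text
[-52.7  -0.8 101.7] axial 90.61 [-0.571 -0.625  2.464  0.427  0.898  0.349] [-11.1  -1.4   4.2] tz [-0.74 -0.86 -0.57] 0.044 zerr [ 0.003 -0.002  1.   ]
delta [0.0012, -0.0003, 0.0009] [0.0022, 0.0025, -0.0] deg 0.2
```

View pics/t13c.png

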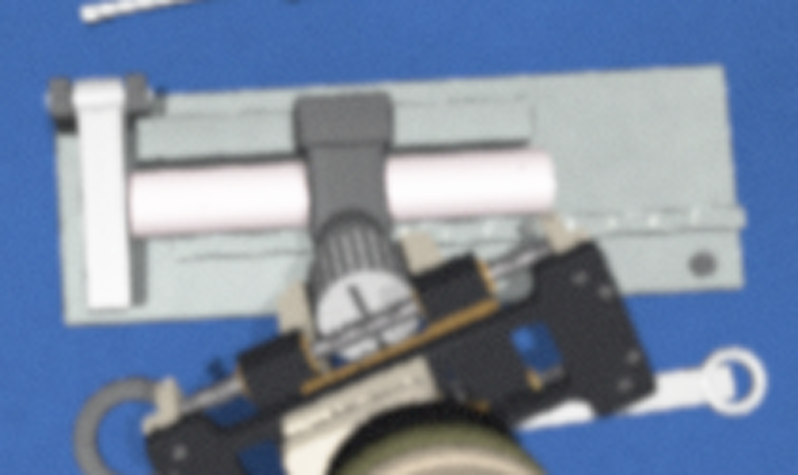

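jog_arm([
  [0,0,0,0,0,0,0],
  [0,0,0,0,0,0,0],
  [0,0,0,0,0,0,-0.1],
  [0,0,0,0,0,0,-0.28],
  [0,0,0,0,0,0,-0.4],
])

```text
t: 24.75
tool_pos: [0.4709, -0.1017, 0.1018]
orientation: [2.605, 1.188, 0.766]
force: [0.4, 0.3, -1.0]
opening: 0.0896
```

```bash
python3 st.py
python3 - <<'E'
from h import *
snap('top','t14');snap('scene','s14')
a=cv2.imread('pics/t14.png')[240:300,330:410];cv2.imwrite('pics/t14c.png',cv2.resize(a,None,fx=8,fy=8,interpolation=cv2.INTER_CUBIC))
a=cv2.imread('pics/s14.png')[215:415,170:390];cv2.imwrite('pics/s14c.png',cv2.resize(a,None,fx=3,fy=3,interpolation=cv2.INTER_CUBIC))
a=cv2.imread('pics/top0.png')[240:300,330:410];cv2.imwrite('pics/t0k.png',cv2.resize(a,None,fx=8,fy=8,interpolation=cv2.INTER_CUBIC))
E
```

```text
[-52.6  -0.7 101.8] axial 90.62 [-0.571 -0.625  2.464  0.428  0.898 -0.057] [ 0.4  0.3 -1. ] tz [ 0.11 -0.14 -0.02] 0.0896 zerr [ 0.003 -0.001  1.   ]
delta [0.0011, 0.0002, 0.0009] [0.001, 0.0029, -0.0] deg 0.2
```

View pics/t14c.png

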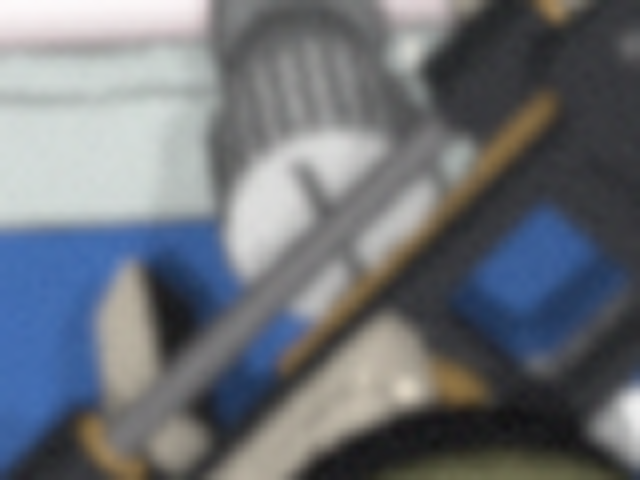

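View pics/s14c.png

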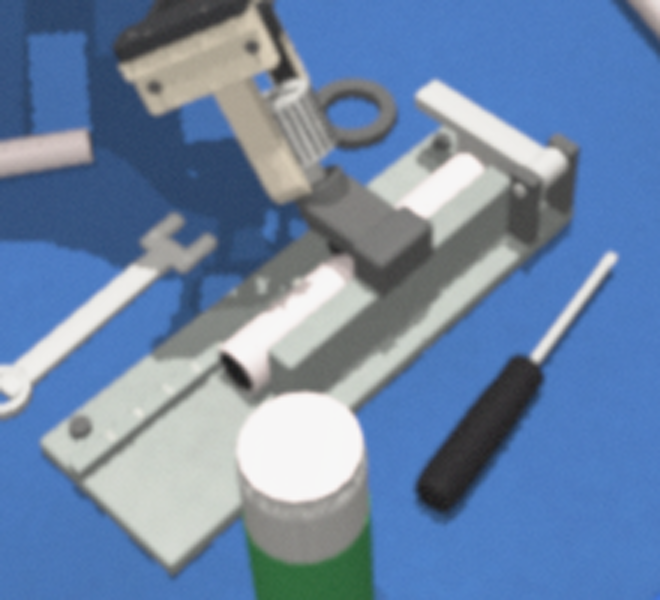

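View pics/t0k.png

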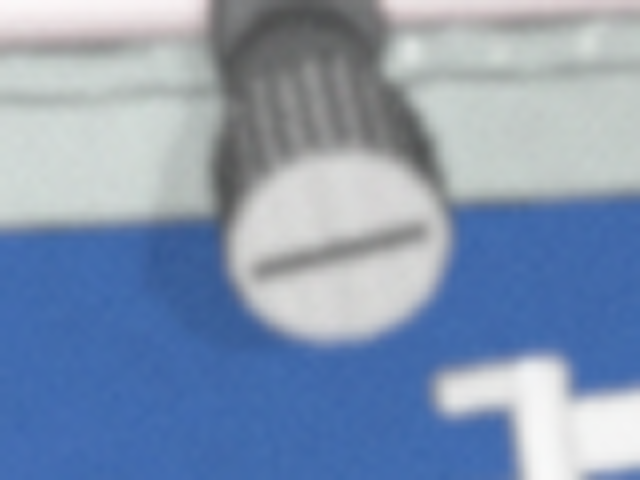

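```bash
cat > slot.py <<'E'
from h import *
def ang(cam,uv,d):
    o,dd=ray(cam,uv);n=Rg@AX;c=kn(d)
    P=o+dd*(((c-o)@n)/(dd@n))[:,None]
    v=P[1]-P[0];e1=GY;e2=np.cross(-n,e1)  # clockwise looking along -n
    return np.arctan2(v@e2,v@e1)%np.pi,np.linalg.norm(v)
tk=lambda u,v:((u+.5)/8-.5+330,(v+.5)/8-.5+240)
if __name__=='__main__':
    a,_=ang(load('top0'),[tk(255,270),tk(425,232)],125);b,_=ang(load('t14'),[tk(300,165),tk(360,272)],117)
    a2,_=ang(load('w10'),[(277,303.5),(357,287.5)],125)
    print(a,a2,b,'turn mod pi',(b-a)%np.pi,'->',(b-a)%np.pi+2*np.pi)
E
python3 slot.py
```

```text
2.9484386400720153 2.947414173323372 1.1330825807283524 turn mod pi 1.3262365942461303 -> 7.6094219014257165
```

The slot shows 7.61 rad of turn, and the hand had turned about 7.64 rad when the torque rose. That fits a hard end stop, with a start of about 1.4 rad. I'll regrip once and test it firmly.

jog_arm([
  [1,0.001,0,0,0,0.003,0],
  [1,0.001,0,0,0,0.003,0],
  [1,0.001,0,0,0,0.003,0],
  [1,0.001,0,0,0,0.003,0],
  [1,0.001,0,0,0,0.003,0],
], force=40)

```text
t: 25.48
tool_pos: [0.4714, -0.1009, 0.1021]
orientation: [2.607, 1.184, 0.771]
force: [0.3, -0.3, 0.1]
opening: 0.0479
```

jog_arm([
  [1,0,0,0,0,0,0],
  [1,0,0,0,0,0,0],
  [1,0,0,0,0,0,0.05],
  [1,0,0,0,0,0,0.1],
  [1,0,0,0,0,0,0.1],
])

```text
t: 26.1
tool_pos: [0.4707, -0.1021, 0.1017]
orientation: [2.683, 1.061, 0.785]
force: [-13.1, -5.4, 3.5]
opening: 0.0442
```

```bash
python3 st.py
```

```text
[-52.8  -1.1 101.7] axial 90.7 [-0.573 -0.625  2.464  0.428  0.898  0.044] [-13.1  -5.4   3.5] tz [-0.44 -1.61 -0.58] 0.0442 zerr [ 0.003 -0.002  1.   ]
delta [0.0015, -0.0001, 0.0009] [0.0015, 0.0026, -0.0] deg 0.2
```

jog_arm([
  [0,0,0,0,0,0,0],
  [0,0,0,0,0,0,0],
  [0,0,0,0,0,0,0],
  [0,0.001,0,0,0,0,0],
  [0,0.001,0,-0.006,0,0,0],
])

```text
t: 26.72
tool_pos: [0.4679, -0.1013, 0.1071]
orientation: [2.684, 1.062, 0.785]
force: [-0.3, 0.1, 1.3]
opening: 0.0893
```

```bash
python3 st.py;  python3 - <<'E'
from h import *
from kin import ik
_,_,Rc=cur();q=robot.read_state()['q']
for d in(120,132): delta(kn(d),kq());print(ik(kn(d),kq(),q)[0].round(3))
T=tool([0,0,-1],Rc[:,1]);p=kn(132)+np.array([-.0,0,.06]);delta(p,T);print(ik(p,T,q)[0].round(3))
E
```

```text
[-55.6  -0.2 107.1] axial 96.63 [-0.576 -0.647  2.467  0.423  0.919  0.051] [-0.3  0.1  1.3] tz [ 0.16 -0.23 -0.04] 0.0893 zerr [ 0.003 -0.     1.   ]
delta [0.0003, 0.0001, 0.0009] [0.0004, 0.0027, -0.0] deg 0.2
delta [-0.0004, -0.0013, -0.0233] [0.0004, 0.0027, -0.0] deg 0.2
[-0.606 -0.737  2.481  0.417  1.     0.055]
delta [-0.0007, -0.002, -0.0353] [0.0004, 0.0027, -0.0] deg 0.2
[-0.621 -0.781  2.486  0.414  1.042  0.057]
delta [0.0242, 0.0172, -0.0864] [0.3198, -0.4494, 0.0738] deg 31.9
[-0.336 -0.24   1.912 -0.     1.47   0.557]
```

jog_arm([
  [0,0,-0.001,-0.015,0,0.002,0],
  [0,-0.0005,-0.002,-0.028,0,0.002,0],
  [0,-0.0007,-0.002,-0.036,0,0.002,0],
  [0,-0.0007,-0.002,-0.037,0,0.002,0],
])

```text
t: 27.22
tool_pos: [0.4473, -0.1026, 0.1385]
orientation: [2.682, 1.061, 0.789]
force: [-0.3, -0.4, 0.6]
opening: 0.093
```

```bash
python3 st.py;  python3 - <<'E'
from h import *
from kin import ik
_,_,Rc=cur();q=robot.read_state()['q']
T=tool([0,0,-1],Rc[:,1])
for k in ((0,.06),(-.02,.15)):
    p=kn(132)+np.array([k[0],0,k[1]]);delta(p,T);print(ik(p,T,q)[0].round(3))
E
```

```text
[-76.3  -0.4 138.5] axial 134.27 [-0.622 -0.789  2.486  0.412  1.048  0.059] [-0.3 -0.4  0.6] tz [ 0.14 -0.2   0.04] 0.093 zerr [ 0.    -0.002  1.   ]
delta [-0.0003, -0.0008, 0.001] [0.0021, 0.0004, -0.0] deg 0.1
delta [0.0247, 0.0186, -0.0487] [0.3214, -0.4519, 0.0746] deg 32.1
[-0.336 -0.24   1.912  0.     1.47   0.558]
delta [0.0501, 0.0356, -0.1357] [0.3214, -0.4519, 0.0746] deg 32.1
[-0.351 -0.33   1.822  0.     1.65   0.543]
```

jog_arm([
  [0,0.008,0.006,-0.018,0.07,-0.1,0.016],
  [0,0.016,0.012,-0.035,0.15,-0.21,0.035],
  [0,0.025,0.019,-0.05,0.23,-0.32,0.055],
  [0,0.035,0.026,-0.09,0.3,-0.42,0.07],
  [0,0.05,0.036,-0.135,0.321,-0.452,0.075],
])

```text
t: 27.85
tool_pos: [0.4285, -0.1019, 0.2853]
orientation: [-2.961, -1.043, 0.008]
force: [-0.3, -0.4, -0.0]
opening: 0.0931
```

```bash
python3 st.py;  python3 - <<'E'
from h import *
snap('top','t15');snap('scene','s15');snap('wrist','w15')
a=cv2.imread('pics/t15.png')[185:310,275:485];cv2.imwrite('pics/t15c.png',cv2.resize(a,None,fx=3.8,fy=3.8,interpolation=cv2.INTER_CUBIC))
a=cv2.imread('pics/s15.png')[215:415,170:390];cv2.imwrite('pics/s15c.png',cv2.resize(a,None,fx=3,fy=3,interpolation=cv2.INTER_CUBIC))
E
```

```text
[-95.    1.2 285.3] axial 265.29 [-3.490e-01 -3.220e-01  1.817e+00 -1.000e-03  1.652e+00  5.440e-01] [-0.3 -0.4 -0. ] tz [-0.05 -0.   -0.02] 0.0931 zerr [0.444 0.29  0.848]
delta [-0.0462, -0.032, 0.0409] [-0.2887, 0.479, 0.071] deg 32.3
```

View pics/t15c.png

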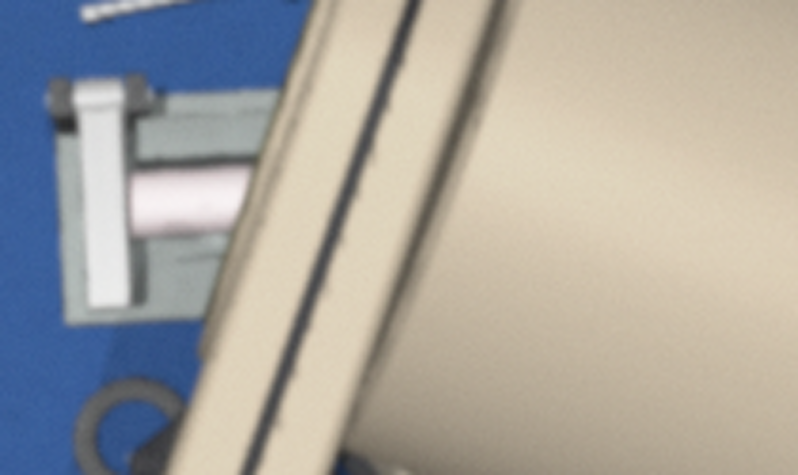

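View pics/s15c.png

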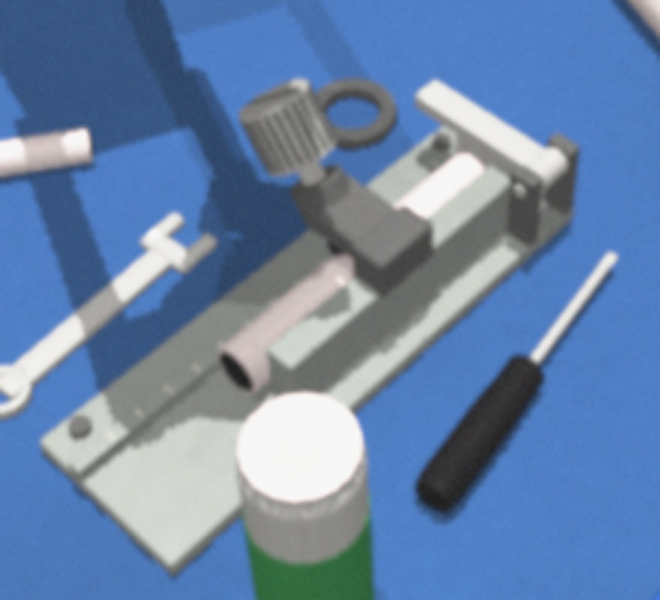

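View pics/w15.png

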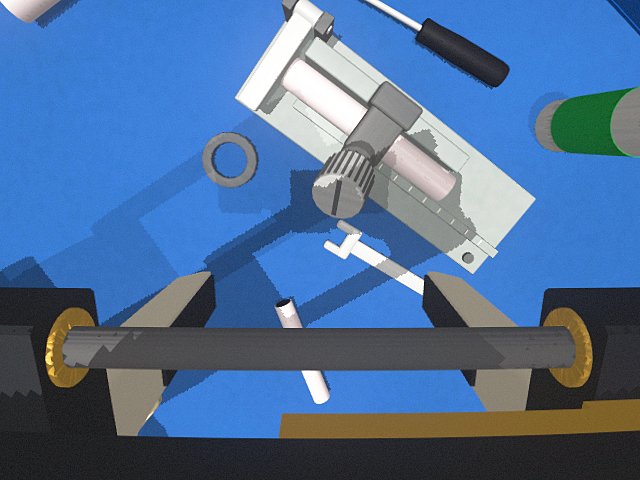

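Run:
```python
from h import *
a=cv2.imread('pics/w15.png')[150:240,280:400];cv2.imwrite('pics/w15c.png',cv2.resize(a,None,fx=6,fy=6,interpolation=cv2.INTER_CUBIC))
a=cv2.imread('pics/w15.png')[0:220,230:480];cv2.imwrite('pics/w15d.png',cv2.resize(a,None,fx=3,fy=3,interpolation=cv2.INTER_CUBIC))
```

```text
(no output)
```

View pics/w15c.png

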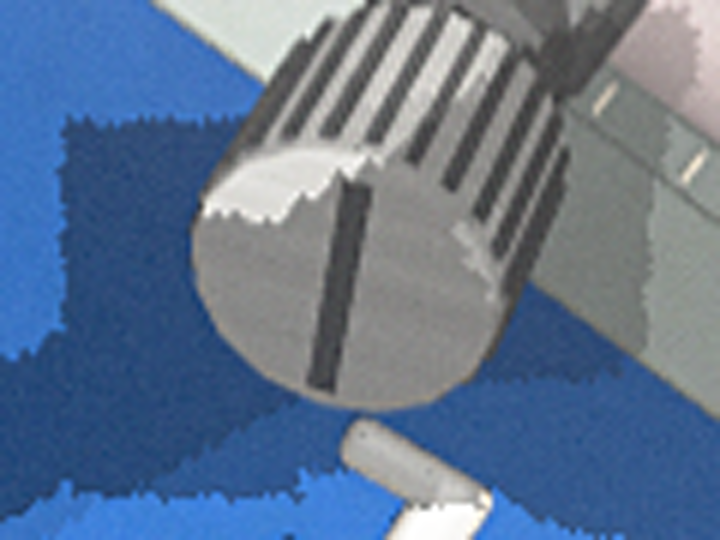

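View pics/w15d.png

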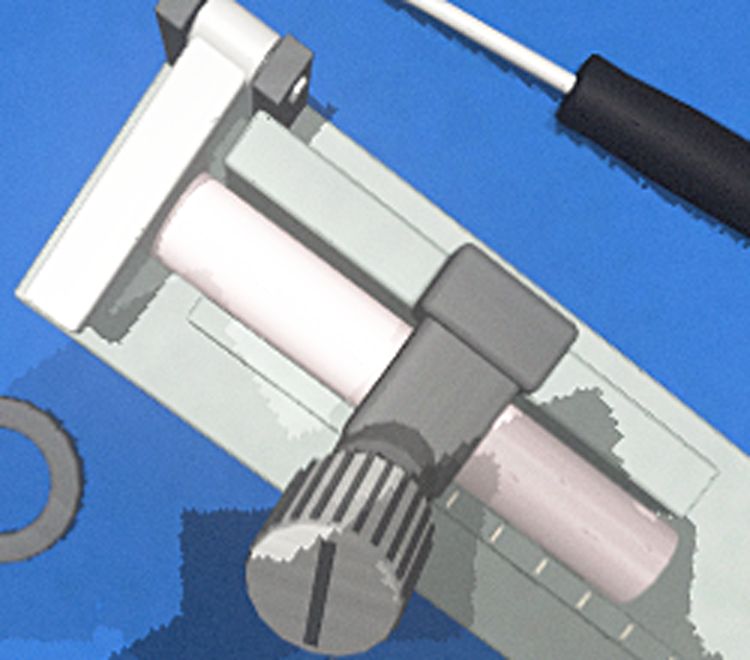

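Run:
```python
from slot import *
c=load('w15');wc=lambda u,v:((u+.5)/6-.5+280,(v+.5)/6-.5+150);wd=lambda u,v:((u+.5)/3-.5+230,(v+.5)/3-.5)
b,l=ang(c,[wc(357,182),wc(321,390)],117);print('slot',b,'turn',(b-2.948)%np.pi+2*np.pi,l)
x,r=tri([(c,wc(339,288)),(load('t14'),tk(330,219))]);print('knob face',g(x),((x-w(0,0,28))@(Rg@AX)*1000).round(1),np.round(np.array(r)*1e3,1))
x,r=tri([(c,wc(345,275)),(load('s15'),((280.5)/3-.5+170,(104.5)/3-.5+215))]);print('knob face2',g(x),((x-w(0,0,28))@(Rg@AX)*1000).round(1),r)
for u,v in((207,176),(678,535),):print('tube top edge ends z~.036',g(onz(c,[wd(u,v)],.036)[0]))
for n,u,v in(('flag free corner',18,292),('flag free corner2',80,330),('hinge end',205,38),):print(n,g(onz(c,[wd(u,v)],.064)[0]))
s,p,_=cur();print(s['t'],s['force'],s['opening'])
```

```text
slot 1.1410390055085387 turn 7.617816966277918 0.03636193975468935
knob face [-66.4   1.1 129.9] 121.6 [0.2 0.2]
knob face2 [-64.3   1.  121.2] 113.2 [np.float64(0.0011918396259102443), np.float64(0.0011918396259101665)]
tube top edge ends z~.036 [13.1 98.7 36. ]
tube top edge ends z~.036 [ 14.4 -98.   36. ]
flag free corner [-51.2 122.   64. ]
flag free corner2 [-49.5 100.3  64. ]
hinge end [ 40.4 117.4  64. ]
28.0 [ 0.56911339 -0.78740642 -0.87957044] 0.09293756696017418
```

```bash
python3 -c "
from plant import robot
print(robot.close_job())"
```

```text
the job is handed in; nothing more can be done
None
```

I handed the job in at about 28 s, with the stop flag down, the tube against it, and the clamp knob screwed home. No verdict was reported.

**What I did, in order:**
1. With the fingers closed, I swept the flag over until it met its end stop. The hand met 28 N at the height predicted for a level arm.
2. I pushed the tube's free end along the trough. The force stayed near 2 N and then rose to 11 N against the stop.
3. I turned the knob clockwise in two strokes until the torque jumped from about 0.1 to 0.94 N m.
4. I opened the gripper and backed well clear.

**Last checks:**
- **Flag:** it is level across the trough. Its free end shows at guide x ≈ -50 mm and its tube-side edge at y ≈ 100 mm.
- **Tube:** its ends show at guide y ≈ 99 and -98 mm; 101 and -99 were expected, within the camera error.
- **Knob:** its slot shows 7.62 rad of turn. A second firm twist left it at the same angle, so it is on the hard stop, having started at about 1.4 rad.
- **Other things:** the spanner, ring, driver and can showed no movement in the pictures.

**What disagreed or fell short:**
- **Knob height:** two measurements of the knob face along its axis gave 121.6 and 113.2 mm, against 116.7 expected. I relied on the slot angle and torque instead.
- **Tool tilt:** the arm could not quite reach the knob's 35° lean, so I turned it with the tool about 3.5° off the axis.
- **Joint range:** while approaching the knob, joint 2 read -0.8907 rad against the stated limit of -0.89. This could count as passing its range, which would fail the job. I moved it back in the next move.

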